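# Sort salvaged parts into the indexing carriage and lock it one hole on

### The job

Put the two can capacitors and the finned heat sink that lie loose on the bench into the bins of the rail carriage, each in the bin that already holds one of its kind. Then pull up the black knob of the carriage's lock plunger, slide the carriage exactly one hole along the rail to the robot's left (away from the end bracket) and let the pin down into that hole. Finish still holding the knob, with the pin fully home, and leave the other things on the bench where they are.

Things in the scene. Friction and masses are not known exactly. Their poses are not given: they have to be found in the camera images.
- cap_a_mid (a point): black can capacitor, a cylinder 25 mm across and 43 mm tall with an aluminium top and two 4 mm terminal stubs, 35 g, standing loose on the bench at the robot's right; this point is its centre, 21.5 mm above its underside, z along the cylinder
- cap_b_mid (a point): black can capacitor, a cylinder 25 mm across and 43 mm tall with an aluminium top and two 4 mm terminal stubs, 35 g, the second loose one, just like the first; this point is its centre, 21.5 mm above its underside, z along the cylinder
- sink_mid (a point): aluminium finned heat sink, a block 50 mm along its x, 34 mm along its y, 30 mm tall (fins run along x; grip it across the 34 mm width), 70 g, loose on the bench at the robot's right, fins up; this point is its centre, 15 mm above its underside
- cap_sample_mid (a point): black can capacitor, a cylinder 25 mm across and 43 mm tall with an aluminium top and two 4 mm terminal stubs, 35 g, already standing in one of the two bins, near the middle of the bin's far (+x) half, 45 mm from the bin's centre; it shows which bin is for capacitors and stays in that bin; this point is its centre, 21.5 mm above its underside, z along the cylinder
- sink_sample_mid (a point): aluminium finned heat sink, a block 50 mm along its x, 34 mm along its y, 30 mm tall (fins run along x; grip it across the 34 mm width), 70 g, already lying in the other bin, near the middle of that bin's far (+x) half, 45 mm from the bin's centre, its length about along the rail; it shows which bin is for heat sinks and stays in that bin; this point is its centre, 15 mm above its underside
- rail: fixed aluminium rail, 300 mm long, 40 mm wide, top 42 mm above the bench, with a steel end bracket at its right (-y) end and a row of four 14 mm round holes 50 mm apart in its top. Origin on the bench under the hole where the pin starts (second hole from the right end); y points along the rail, to the robot's left; x points across it, away from the robot
- bin_left (a point): centre of the inner floor of the carriage's left (+y) bin (the left one from the robot's seat), 14 mm above the bench; the open grey bin is 140 mm along x and 102 mm along y inside, walls 4 mm thick and 30 mm high above the floor, a single wall parting it from the other bin; x and y are the rail's axes. It moves with the carriage
- bin_right (a point): centre of the inner floor of the carriage's right (-y) bin (the right one from the robot's seat), 14 mm above the bench; the open grey bin is 140 mm along x and 102 mm along y inside, walls 4 mm thick and 30 mm high above the floor, a single wall parting it from the other bin; x and y are the rail's axes. It moves with the carriage
- knob (a point): centre of the black plunger knob on top of the steel carriage, a cylinder 28 mm across and 26 mm tall standing upright, its centre 86 mm above the bench when the pin is home and right over the pin. Under it are a 22 mm wide housing up to 70 mm above the bench and the carriage's flat top at 52 mm; the bins lie on the far (+x) side, from 33 mm off the knob's axis, rims at 44 mm
- plunger (a joint): how far the knob is pulled up: 0 = pin fully home, 0.018 = upper stop. The 10 mm pin with a round end reaches 12 mm below the rail's top, so it is clear of the hole above 0.013. A spring pulls it down with 3 N at 0, 6.6 N at the stop; let go, it drops into a hole or rides on the rail
- carriage (a joint): travel of the carriage along the rail's +y (robot's left) in m: 0 at the start, 0.05 at the next hole (wanted), 0.10 at the one after; free to travel from -0.055 to 0.105. While the pin is home it is locked (about 2 mm play either way); unlocked it slides against about 2 N. The knob and the bins travel with it
- tape: bystander, leave it alone: roll of black tape lying flat, 52 mm across, 19 mm high; origin at its underside
- jar: bystander, leave it alone: small glass jar with steel lid, 48 mm across, 65 mm high; origin at its underside
- meter: bystander, leave it alone: red multimeter lying flat, 150 x 75 x 38 mm; origin at its underside
- screwdriver: bystander, leave it alone: screwdriver lying flat; origin at its underside
- spanner: bystander, leave it alone: steel spanner lying flat; origin at its underside
- mug: bystander, leave it alone: white mug, 80 mm across, 90 mm high; origin at its underside

How it is judged:
By the outcome, as a careful person would: the job done as asked, in the order asked, and still so for the second after the job is handed in, while the arm keeps its last pose, push and grip.
It also fails if it takes over 69 s, if anything falls off the work surface, if the arm or the gripper's body presses on something with over 40 N, if the wrist force passes 120 N, or if a joint passes its speed limit or range.

### The arm

A 7-joint arm with a two-finger parallel gripper is mounted at the origin on the work surface. World frame = base frame: x ahead of the robot, y to its left, z up, the work surface at z = 0. Lengths are in m, angles in rad, forces in N, time in s.
With the tool pointing down it reaches from about 0.425 to 0.925 m from the base axis. Payload 6.8 kg.
Tool frame: the origin (TCP) lies between the finger pads; the fingertips stand 14 mm ahead of it and the grasp point (between the pads) lies 5 mm behind it; z points along the fingers, y is the direction in which the jaws open and shut (so a half turn about z gives the same grasp; the last joint's range is limited). The gripper opens to 85 mm and grips with 20 to 120 N. Pads are 22 mm wide; open, the fingers measure 114 mm over their backs; the gripper's body (76 mm by 85 mm) begins 54 mm behind the grasp point. The pads swing forward as they close: fully open they stand 13 mm farther back than shut.
Start: joints at [-1.268, 0.477, 0.022, 1.555, -0.011, 1.109, -0.083], TCP at [0.27, 0.619, 0.217] pointing down, gripper open.
Joint ranges: [-2.96, 2.96], [-0.34, 2.1], [-1.41, 1.46], [0.24, 2.44], [-1.37, 4.51], [0.17, 1.92], [-2.96, 2.96]. Speed limits (rad/s): [2.39, 2.39, 3.14, 3.14, 3.14, 3.14, 3.14].

### API

Orientations are given as a unit quaternion [w, x, y, z].
In Python, from station import bot gives the robot as it stands.
- The arm moves only by the shell command python3 -m crank 'ROWS' [FORCE]. ROWS is JSON, a list of rows, each a list of 3 entries, a list of its own where there are three numbers: the shift along the tool's x, y, z in m, then the turn, a rotation vector about the tool's x, y, z in degrees, then the finger opening in m, from 0 to 0.0854. A call has 1 to 10 rows; each row shifts and turns the commanded pose from where the row before left it, along the tool's axes as they then stand; what a row does not reach is not made up. A row lasts 1/8 s, in which the tool goes at most 62.5 mm and 10.7 degrees, less where a joint would pass 70% of its speed; a pose out of reach is approached as far as the arm can. A call is refused whole if a number of a shift passes 0.0625 or a number of a turn 10.7, either way. A call with a gripper value outside its range is refused whole. The fingers move at their own pace and stop on an object; FORCE is the grip in N (left out, the last holds). Time passes only in rows, so rows that do not move let the fingers close. It gives the time, the measured TCP pose, the force and the opening at its end, in the units of the state.
- bot.get_obs(): the state, without advancing time (a new reading comes with each control period).
- bot.read_camera(name): name is "scene" or "top"; returns (picture, depth): 400x640x3 uint8, red, green, blue; 400x640 float32, m along the optical axis (not along the pixel's ray), 0 where there is no reading.
- bot.calibration(name): a dict with "fx", "fy", "cx", "cy" (pixels), "extrinsics" (4x4, takes a point from camera to world coordinates). Camera axes: x right, y down, z forward; pixel columns grow to the right and rows downward; lengths in m; the calibration is good to about 2 mm. A picture is of the moment at which its call begins. calibration takes no time and is no camera call.
- bot.hand_in(): hands the job in, once; it reports no verdict.
The state is a dict: "t": time; "q": joint angles; "joint_vel": joint speeds; "joint_torque": joint torques, N m; "eef_pos": TCP position; "tool_rot": TCP orientation; "contact_force": force on the tool from outside, world axes, zero at the start; "torque": the same for the moment, N m; "gripper_width": opening from 0.0 (shut) to 1.0 (fully open).
Only numpy, scipy, OpenCV 4.12 (cv2) and the standard library are available. Lean on these libraries where they do the work, as an engineer would, in place of code of your own. Each camera call takes 0.05 s, during which the arm holds its last target.

## Working session

There is one attempt and no reset: what is moved stays moved. The work goes in short steps, Python scripts to look and compute and a shell command to move; the robot and the scene stay as the last step left them, time stands still between calls to the robot, and variables do not carry over. Pictures are saved under pics/ and viewed, and the job is handed in when it is done.

```bash
ls; mkdir -p pics; python3 - <<'E'
from station import bot
import cv2,numpy as np
o=bot.get_obs()
print({k:(np.round(v,4).tolist() if not isinstance(v,float) else v) for k,v in o.items()})
for n in("top","scene"):
    p,d=bot.read_camera(n); cv2.imwrite(f"pics/{n}0.png",p[:,:,::-1]); np.save(f"pics/{n}0.npy",d)
    c=bot.calibration(n); print(n,c)
E
```

```text
pics
{'t': 0.0, 'q': [-1.2681, 0.4778, 0.0224, 1.5565, -0.0115, 1.1093, -0.0831], 'joint_vel': [-0.0011, 0.0029, -0.0005, -0.0006, 0.0, 0.0004, 0.0014], 'joint_torque': [-0.0005, -59.6459, 1.6077, -28.1191, 0.0125, 0.0096, -0.0], 'eef_pos': [0.2693, 0.6183, 0.2155], 'tool_rot': [-0.0001, 0.204, 0.979, -0.0009], 'contact_force': [0.5621, -0.9803, -0.0581], 'torque': [0.0444, 0.0023, 0.0074], 'gripper_width': 0.9984227879391574}
top {'fx': 369.7909807051274, 'fy': 369.7909807051274, 'cx': 316.9605796504751, 'cy': 200.8985903663998, 'extrinsics': array([[-0.00615314, -0.99650528,  0.08330281,  0.46359182],
       [-0.99982417,  0.00760644,  0.01713986, -0.0135331 ],
       [-0.0177136 , -0.0831827 , -0.99637687,  1.1498733 ],
       [ 0.        ,  0.        ,  0.        ,  1.        ]])}
scene {'fx': 382.68047058466425, 'fy': 382.68047058466425, 'cx': 322.3901741344137, 'cy': 197.0893459792843, 'extrinsics': array([[ 0.8536664 ,  0.40174057, -0.33144864,  0.93154504],
       [ 0.52046488, -0.63453234,  0.57138868, -0.6824685 ],
       [ 0.01923513, -0.66028269, -0.75077079,  0.98460714],
       [ 0.        ,  0.        ,  0.        ,  1.        ]])}
```

View pics/top0.png

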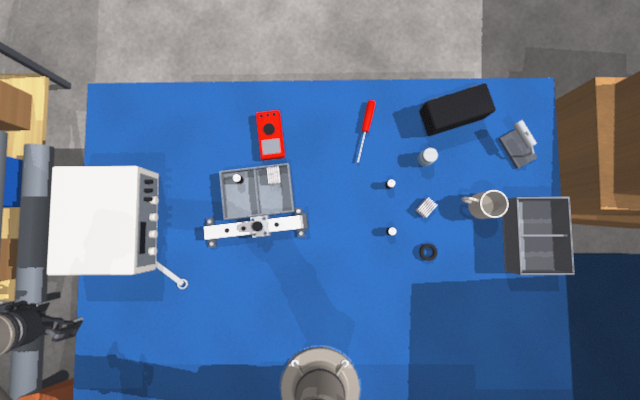

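View pics/scene0.png

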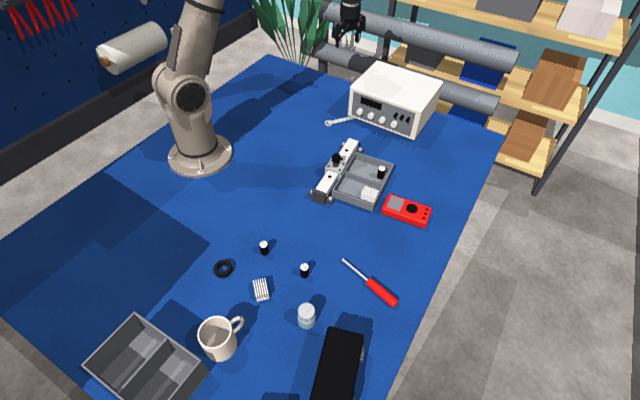

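Top view: the rail knob is at (257,226). The cap sample is at (237,178) in the left bin and the sink sample at (273,175) in the right bin. The loose caps are at (391,184) and (392,231), and the loose sink is at (427,208). I'll zoom in and measure.

```bash
cat > h.py <<'E'
from station import bot
import cv2,numpy as np
def load(n,i): 
    return cv2.imread(f"pics/{n}{i}.png"),np.load(f"pics/{n}{i}.npy")
def cloud(n,d):
    c=bot.calibration(n);v,u=np.mgrid[0:400,0:640]
    P=np.stack([(u-c["cx"])/c["fx"]*d,(v-c["cy"])/c["fy"]*d,d],-1)
    E=np.array(c["extrinsics"]);return P@E[:3,:3].T+E[:3,3]
def ray(n,u,v,z):
    c=bot.calibration(n);E=np.array(c["extrinsics"])
    r=E[:3,:3]@np.array([(u-c["cx"])/c["fx"],(v-c["cy"])/c["fy"],1]);s=(z-E[2,3])/r[2]
    return E[:3,3]+s*r
def proj(n,X):
    c=bot.calibration(n);E=np.array(c["extrinsics"])
    p=E[:3,:3].T@(np.asarray(X)-E[:3,3]);return c["fx"]*p[0]/p[2]+c["cx"],c["fy"]*p[1]/p[2]+c["cy"]
def crop(n,i,x0,y0,w,h,s,out):
    im,_=load(n,i); cv2.imwrite(out,cv2.resize(im[y0:y0+h,x0:x0+w],None,fx=s,fy=s,interpolation=cv2.INTER_CUBIC))
E
python3 - <<'E'
from h import *
crop("top",0,195,155,120,100,6,"pics/c1.png")
crop("top",0,370,165,100,100,6,"pics/c2.png")
im,d=load("top",0);P=cloud("top",d)
for nm,(x0,y0,x1,y1),zr in [("capA",(380,172,402,196),(.03,.06)),("capB",(381,220,403,243),(.03,.06)),("sink",(412,194,442,222),(.015,.045)),("knob",(245,210,270,240),(.085,.115)),("capS",(228,168,246,188),(.045,.075)),("sinkS",(262,163,284,187),(.03,.06)),("railtop",(200,208,310,246),(.035,.047)),("bench",(330,280,400,320),(-.03,.03))]:
    Q=P[y0:y1,x0:x1].reshape(-1,3);m=(Q[:,2]>zr[0])&(Q[:,2]<zr[1]);Q=Q[m]
    print(nm,len(Q),np.round(Q.mean(0),4),np.round(Q.min(0),4),np.round(Q.max(0),4), np.round(np.median(Q,0),4))
E
```

```text
capA 59 [ 0.6095 -0.2146  0.043 ] [ 0.5991 -0.227   0.0304] [ 0.6207 -0.2036  0.0493] [ 0.6085 -0.2142  0.0437]
capB 60 [ 0.4661 -0.2141  0.0431] [ 0.4557 -0.2263  0.0311] [ 0.4766 -0.203   0.052 ] [ 0.4661 -0.214   0.0434]
sink 167 [ 0.538  -0.3251  0.0262] [ 0.5092 -0.3534  0.015 ] [ 0.5676 -0.2968  0.0342] [ 0.5372 -0.3255  0.0275]
knob 85 [0.4827 0.1781 0.0976] [0.4698 0.1649 0.0855] [0.4955 0.1936 0.1056] [0.4839 0.1782 0.0981]
capS 63 [0.6287 0.2462 0.0565] [0.6161 0.2261 0.045 ] [0.6577 0.2711 0.0641] [0.6281 0.2468 0.0573]
sinkS 190 [0.6434 0.1393 0.0413] [0.6115 0.1079 0.03  ] [0.6723 0.1725 0.0486] [0.6447 0.1391 0.0425]
railtop 1230 [0.4843 0.2006 0.0417] [0.447  0.036  0.0352] [0.5367 0.3501 0.047 ] [0.4825 0.2193 0.0418]
bench 2795 [ 0.2572 -0.1367 -0.0004] [ 0.1979 -0.2433 -0.0076] [ 0.3165 -0.0311  0.0076] [ 0.2568 -0.1364 -0.0005]
```

View pics/c1.png

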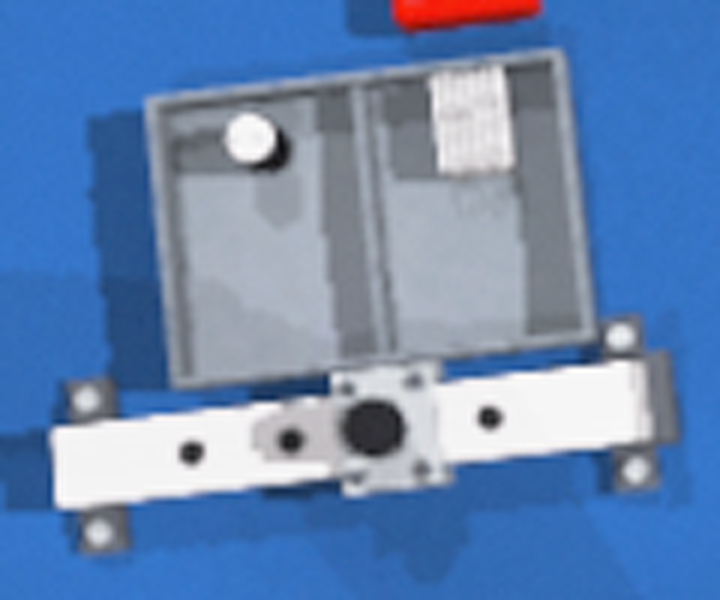

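View pics/c2.png

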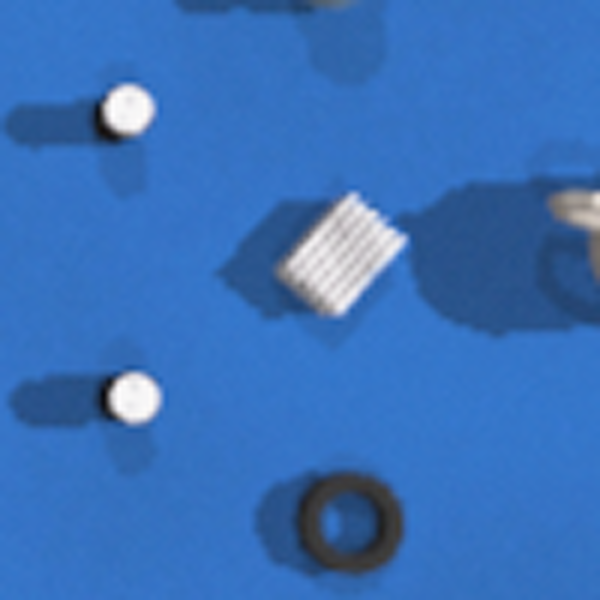

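Crops: the loose sink's corners are at about (429,197), (437,205), (426,217) and (416,209), so its long axis runs about 45° to the world axes. The rail's visible holes are at about (227,230), (243,228) and (276.5,224.5). Next I'll refine these by segmenting and using the known heights.

```bash
python3 - <<'E'
from h import *
im,d=load("top",0)
g=im.astype(int)
def blob(n,im,box,f,z):
    x0,y0,x1,y1=box;m=f(im[y0:y1,x0:x1].astype(int)).astype(np.uint8)
    k,l,s,c=cv2.connectedComponentsWithStats(m)
    i=1+np.argmax(s[1:,4]);u,v=c[i]+[x0,y0]
    pts=np.argwhere(l==i)[:,::-1]+[x0,y0]
    return s[i,4],(u,v),np.round(ray(n,u,v,z),4),pts
white=lambda a:(a.min(2)>120)
dark=lambda a:(a.max(2)<70)
for nm,b,f,z in [("capA",(380,172,402,196),white,.043),("capB",(381,220,403,243),white,.043),("sink",(412,194,442,222),white,.03),("knob",(245,210,270,240),dark,.099),("capS",(228,168,246,188),lambda a:a.min(2)>185,.057),("h4",(222,225,232,235),dark,.042),("h3",(239,223,248,233),dark,.042),("h1",(272,220,281,229),dark,.042)]:
    n,c,X,pts=blob("top",im,b,f,z);print(nm,n,np.round(c,2),X, cv2.minAreaRect(pts.astype(np.float32)))
    if nm=="sink":
        W=np.array([ray("top",u,v,.03)[:2] for u,v in pts]).astype(np.float32);print(cv2.minAreaRect(W))
for q in [(156,98),(556,52),(592,338),(178,382)]:
    u,v=(q[0]+.5)/6-.5+195,(q[1]+.5)/6-.5+155; print("rim",np.round(ray("top",u,v,.044),4))
R=cv2
o=bot.get_obs();w,x,y,z=o["tool_rot"]
from scipy.spatial.transform import Rotation as Ro
print(Ro.from_quat([x,y,z,w]).as_matrix().round(3))
crop("scene",0,310,135,100,75,7,"pics/c3.png")
crop("scene",0,215,230,105,70,7,"pics/c4.png")
E
```

```text
capA 58 [391.02 182.83] [ 0.6089 -0.2174  0.043 ] ((391.00006103515625, 182.50001525878906), (7.77817440032959, 7.77817440032959), 45.0)
capB 60 [392.05 230.95] [ 0.4648 -0.2172  0.043 ] ((392.0, 231.0), (8.0, 8.0), 90.0)
sink 234 [426.66 207.22] [ 0.5355 -0.3254  0.03  ] ((427.0, 206.99998474121094), (12.727923393249512, 18.384777069091797), 45.0)
((0.5361626148223877, -0.3263653516769409), (0.037920039147138596, 0.05599866434931755), 44.161842346191406)
knob 66 [256.85 225.89] [0.4814 0.176  0.099 ] ((257.0, 226.00001525878906), (8.485280990600586, 8.485280990600586), 45.0)
capS 49 [236.22 177.45] [0.6272 0.2466 0.057 ] ((236.5, 177.5), (7.0, 7.0), 90.0)
h4 6 [226.5 230. ] [0.4707 0.2775 0.042 ] ((226.5, 230.0), (2.0, 1.0), 90.0)
h3 8 [242.88 228.12] [0.476  0.2282 0.042 ] ((243.0, 228.0), (2.0, 2.0), 90.0)
h1 6 [276.17 224.17] [0.4872 0.1282 0.042 ] ((276.2500305175781, 224.25003051757812), (2.1213202476501465, 1.4142134189605713), 45.0)
rim [0.6496 0.2976 0.044 ]
rim [0.6713 0.0949 0.044 ]
rim [0.5265 0.0768 0.044 ]
rim [0.5059 0.2843 0.044 ]
[[-0.917  0.399 -0.   ]
 [ 0.399  0.917 -0.001]
 [-0.    -0.002 -1.   ]]
```

View pics/c3.png

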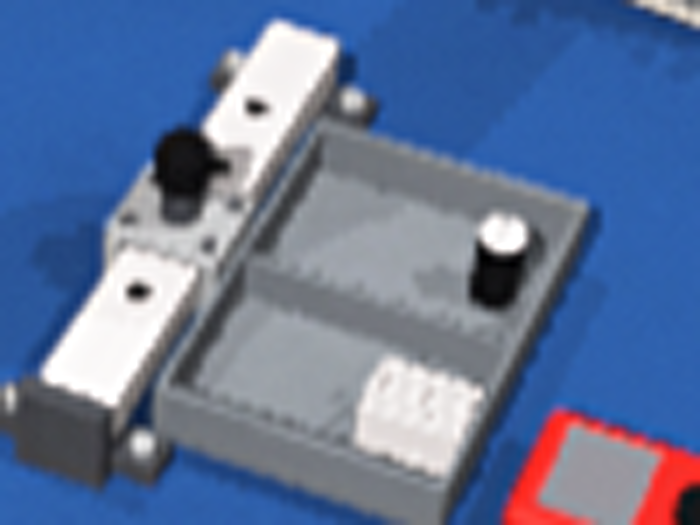

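View pics/c4.png

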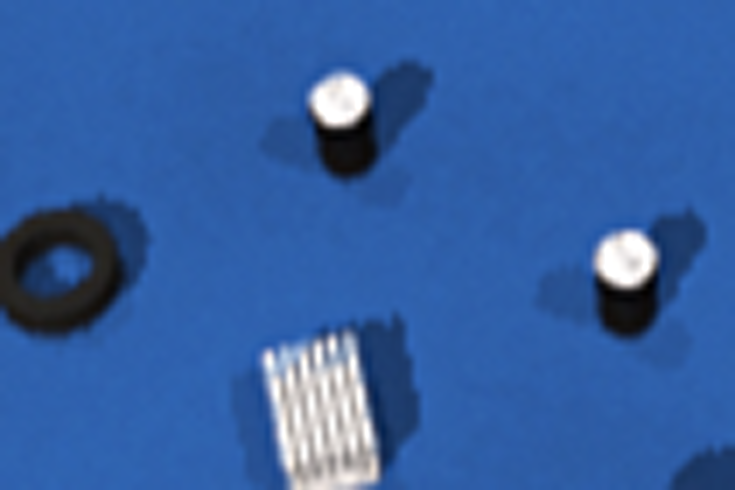

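Measurements agree with the stated layout:
- **Rail:** yaw is about 6.1°, and the knob is at (0.4816, 0.1775).
- **Cap sample:** measured within 1 mm of where it should be, in the left bin.
- **Sink sample:** in the right bin.

Before moving, I'll check obstacle heights along the route.

```bash
cat >> h.py <<'E'
from scipy.spatial.transform import Rotation as Ro
def st():
    o=bot.get_obs();w,x,y,z=o["tool_rot"];R=Ro.from_quat([x,y,z,w]).as_matrix()
    return o,R
def go(x,y,z,jaw):
    """total tool-frame shift and yaw (tool z, deg) with tool-down fix"""
    o,R=st();p=np.array(o["eef_pos"]);d=np.array([x,y,z])-p
    cur=np.degrees(np.arctan2(R[1,1],R[0,1]));dy=(jaw-cur+90)%180-90
    print("t",round(o["t"],2),"pos",p.round(4),"jaw",round(cur,1),"tilt z",R[:,2].round(3),"F",np.round(o["contact_force"],1),"w",round(o["gripper_width"]*85.4,1))
    j=np.radians(cur+dy);ty=np.array([np.cos(j),np.sin(j),0]);tz=np.array([0,0,-1]);tx=np.cross(ty,tz)
    Rt=np.stack([tx,ty,tz],1);rv=np.degrees(Ro.from_matrix(R.T@Rt).as_rotvec())
    print("world d mm",(d*1e3).round(1)," shift first (cur frame) mm",(R.T@d*1e3).round(1)," turn",rv.round(1)," shift after turn mm",(Rt.T@d*1e3).round(1), "q",np.round(o["q"],2))
E
python3 - <<'E'
from h import *
im,d=load("top",0);P=cloud("top",d).reshape(-1,3)
for x0,x1,y0,y1 in [(.2,.7,.3,.4),(.2,.7,.4,.8),(.3,.45,-.3,.35),(.3,.8,-.2,.05),(.3,.75,-.4,-.2),(.3,.75,-.5,-.4)]:
    m=(P[:,0]>x0)&(P[:,0]<x1)&(P[:,1]>y0)&(P[:,1]<y1);print(x0,x1,y0,y1,P[m,2].max().round(3),P[m][P[m,2]>.08].min(0).round(3) if (P[m,2]>.08).any() else "")
go(.609,-.2165,.16,6.1)
E
```

```text
0.2 0.7 0.3 0.4 0.047 
0.2 0.7 0.4 0.8 0.647 [0.231 0.415 0.08 ]
0.3 0.45 -0.3 0.35 0.046 
0.3 0.8 -0.2 0.05 1.15 [ 0.464 -0.014  1.15 ]
0.3 0.75 -0.4 -0.2 0.07 
0.3 0.75 -0.5 -0.4 0.093 [ 0.503 -0.5    0.08 ]
t 0.1 pos [0.2694 0.6184 0.2157] jaw 66.5 tilt z [-0.    -0.001 -1.   ] F [-0.8  0.  -0.4] w 85.2
world d mm [ 339.6 -834.9  -55.7]  shift first (cur frame) mm [-644.7 -629.7   56.7]  turn [-0.1  0.1 60.4]  shift after turn mm [-866.2  249.    55.7] q [-1.27  0.48  0.02  1.56 -0.01  1.11 -0.08]
```

```bash
python3 -m crank '[[[-0.0273,-0.0427,-0.01],[0,0,0],0.08],[[-0.0273,-0.0427,-0.01],[0,0,0],0.08],[[-0.0273,-0.0427,0],[0,0,0],0.08],[[-0.0273,-0.0427,0],[0,0,0],0.08],[[-0.0273,-0.0427,0],[0,0,0],0.08],[[-0.0424,-0.0348,0],[0,0,0],0.08],[[-0.0424,-0.0348,0],[0,0,0],0.08],[[-0.0424,-0.0348,0],[0,0,0],0.08]]'
python3 -c "
from h import *
go(.609,-.2165,.16,6.1)"
```

```text
t: 1.1
eef_pos: [0.3847, 0.2203, 0.2364]
tool_rot: [-0.0, 0.204, 0.979, 0.0]
contact_force: [1.5, -0.2, -0.8]
gripper_width: 0.938
t 1.1 pos [0.3847 0.2203 0.2364] jaw 66.5 tilt z [-0.  0. -1.] F [ 1.5 -0.2 -0.8] w 80.1
world d mm [ 224.3 -436.8  -76.4]  shift first (cur frame) mm [-380.  -311.    76.4]  turn [ 0.  -0.  60.4]  shift after turn mm [-458.2  176.6   76.4] q [-0.86  0.06  0.21  2.07 -0.02  1.01  0.52]
```

```bash
python3 -m crank '[[[-0.042,-0.0345,0],[0,0,0],0.07],[[-0.042,-0.0345,0],[0,0,0],0.07],[[-0.042,-0.0345,0],[0,0,0],0.07],[[-0.042,-0.0345,0],[0,0,0],0.07],[[-0.042,-0.0345,0],[0,0,0],0.07],[[-0.042,-0.0345,0],[0,0,0],0.06],[[-0.042,-0.0345,0],[0,0,0],0.06],[[-0.042,-0.0345,0],[0,0,0],0.06],[[-0.042,-0.0345,0],[0,0,0],0.06]]'
python3 -m crank '[[[0,0,0.01],[0,0,10],0.06],[[0,0,0.01],[0,0,10],0.06],[[0,0,0.01],[0,0,10],0.06],[[0,0,0.01],[0,0,10],0.06],[[0,0,0.01],[0,0,10],0.06],[[0,0,0.01],[0,0,10],0.06],[[0,0,0],[0,0,0],0.06]]'
python3 -c "
from h import *
go(.609,-.2165,.025,6.1)"
```

```text
t: 2.22
eef_pos: [0.6075, -0.2147, 0.236]
tool_rot: [-0.0, 0.204, 0.979, 0.0]
contact_force: [1.6, 0.5, 0.5]
gripper_width: 0.703
t: 3.1
eef_pos: [0.6062, -0.2129, 0.1752]
tool_rot: [-0.001, 0.665, 0.746, -0.001]
contact_force: [-0.7, 0.3, -0.3]
gripper_width: 0.701
t 3.1 pos [ 0.6062 -0.2129  0.1752] jaw 6.6 tilt z [-0.003  0.    -1.   ] F [-0.7  0.3 -0.3] w 59.8
world d mm [   2.8   -3.6 -150.2]  shift first (cur frame) mm [ -4.    2.8 150.2]  turn [-0.2 -0.   0.5]  shift after turn mm [ -3.9   2.4 150.2] q [-0.29  0.57  0.76  1.71 -0.44  1.04  0.74]
```

```bash
python3 -m crank '[[[-0.004,0.003,0.05],[0,0,0],0.06],[[0,0,0.05],[0,0,0],0.06],[[0,0,0.03],[0,0,0],0.06],[[0,0,0.019],[0,0,0],0.06],[[0,0,0],[0,0,0],0.06]]'
python3 - <<'E'
from h import *
go(.609,-.2165,.025,6.1)
p,d=bot.read_camera("scene");cv2.imwrite("pics/scene1.png",p[:,:,::-1]);crop("scene",1,215,190,130,100,6,"pics/s1.png")
E
```

```text
t: 3.72
eef_pos: [0.6099, -0.217, 0.0269]
tool_rot: [-0.001, 0.666, 0.746, -0.0]
contact_force: [-0.2, 0.9, 0.7]
gripper_width: 0.701
t 3.73 pos [ 0.6099 -0.217   0.0269] jaw 6.6 tilt z [-0.001  0.001 -1.   ] F [-0.2  0.9  0.7] w 59.9
world d mm [-0.9  0.5 -1.9]  shift first (cur frame) mm [ 0.6 -0.8  1.9]  turn [-0.1 -0.   0.5]  shift after turn mm [ 0.6 -0.8  1.9] q [-0.19  0.75  0.62  1.79 -0.58  0.8   0.85]Traceback (most recent call last):
  File "<stdin>", line 3, in <module>
  File "h.py", line 17, in crop
    im,_=load(n,i); cv2.imwrite(out,cv2.resize(im[y0:y0+h,x0:x0+w],None,fx=s,fy=s,interpolation=cv2.INTER_CUBIC))
         ~~~~^^^^^
  File "h.py", line 4, in load
    return cv2.imread(f"pics/{n}{i}.png"),np.load(f"pics/{n}{i}.npy")
                                          ~~~~~~~^^^^^^^^^^^^^^^^^^^^
    fid = stack.enter_context(open(os.fspath(file), "rb"))
                              ~~~~^^^^^^^^^^^^^^^^^^^^^^^
FileNotFoundError: [Errno 2] No such file or directory: 'pics/scene1.npy'
```

```bash
cat >> h.py <<'E'
def snap(n,i,box=None,s=6):
    p,d=bot.read_camera(n);cv2.imwrite(f"pics/{n}{i}.png",p[:,:,::-1]);np.save(f"pics/{n}{i}.npy",d)
    if box: crop(n,i,*box,s,f"pics/{n}{i}c.png")
E
python3 - <<'E'
from h import *
np.save("pics/scene1.npy",0);crop("scene",1,215,190,130,100,6,"pics/s1.png")
E
```

```text
(no output)
```

View pics/s1.png

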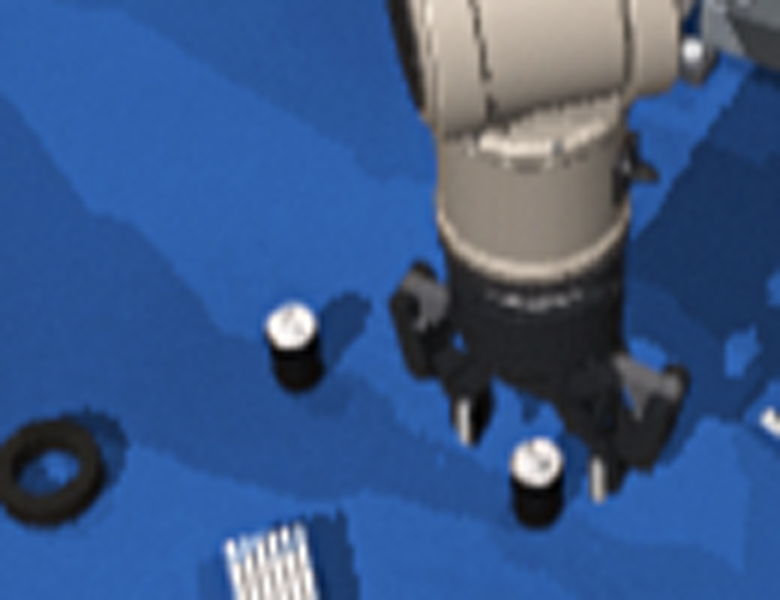

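```bash
python3 - <<'E'
from h import *
f=lambda X:(np.array(proj("scene",X))-[215,190])*6
for X in [(.609,-.2165,.043),(.609,-.2165,0),(.6099,-.217,.022),(.6099+.03,-.217+.003,.022),(.6099-.03,-.217-.003,.022)]: print(X,f(X).round())
im=cv2.imread("pics/scene0.png")
for b in [(297,258,312,280),(256,238,272,255)]:
    m=(im[b[1]:b[3],b[0]:b[2]].min(2)>120).astype(np.uint8);k,l,s,c=cv2.connectedComponentsWithStats(m);i=1+np.argmax(s[1:,4]);print(s[i,4],ray("scene",*(c[i]+b[:2]),.043).round(4))
E
```

```text
(0.609, -0.2165, 0.043) [536. 460.]
(0.609, -0.2165, 0) [537. 507.]
(0.6099, -0.217, 0.022) [538. 485.]
(0.6399, -0.214, 0.022) [594. 510.]
(0.5799, -0.22, 0.022) [482. 460.]
59 [ 0.6076 -0.2165  0.043 ]
52 [ 0.4634 -0.2159  0.043 ]
```

```bash
python3 - <<'E'
from h import *
snap("scene",2,(285,235,50,50),14)
d=np.load("pics/scene2.npy");P=cloud("scene",d)
for u,v in [(292,260),(293,262),(292,258),(315,270),(315,272),(315,268),(314,266),(304,267),(304,273),(321,266)]: print(u,v,P[v,u].round(3))
E
```

```text
292 260 [ 0.578 -0.231  0.072]
293 262 [ 0.581 -0.231  0.063]
292 258 [ 0.579 -0.231  0.082]
315 270 [ 0.932 -0.682  0.985]
315 272 [ 0.649 -0.223  0.06 ]
315 268 [ 0.648 -0.223  0.081]
314 266 [ 0.646 -0.225  0.091]
304 267 [ 0.608 -0.216  0.04 ]
304 273 [ 0.615 -0.227  0.029]
321 266 [ 0.667 -0.224  0.108]
```

View pics/scene2c.png

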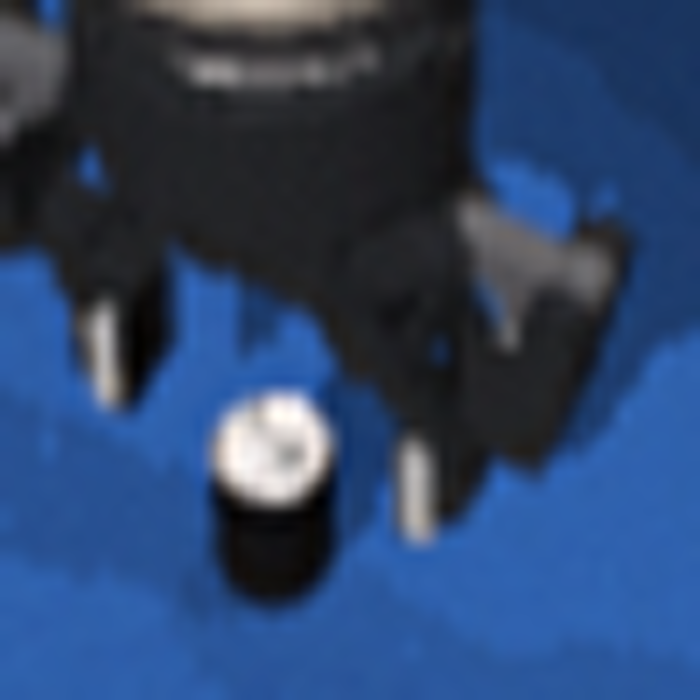

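```bash
python3 - <<'E'
from h import *
snap("top",2)
d=np.load("pics/scene2.npy");P=cloud("scene",d)
for (a,b) in [((288,255,296,268)),((310,262,322,278))] and [((288,255),(296,268)),((310,262),(322,278))]:
    Q=P[a[1]:b[1],a[0]:b[0]];
    for r in Q[::1]: 
        m=(r[:,2]>.015)&(r[:,2]<.3); print([tuple(x.round(3)) for x in r[m]][:3])
    print()
E
```

```text
[(np.float64(0.572), np.float64(-0.234), np.float64(0.096)), (np.float64(0.573), np.float64(-0.232), np.float64(0.095)), (np.float64(0.577), np.float64(-0.232), np.float64(0.097))]
[(np.float64(0.571), np.float64(-0.234), np.float64(0.091)), (np.float64(0.575), np.float64(-0.235), np.float64(0.094)), (np.float64(0.577), np.float64(-0.233), np.float64(0.094))]
[(np.float64(0.57), np.float64(-0.229), np.float64(0.077)), (np.float64(0.577), np.float64(-0.233), np.float64(0.088)), (np.float64(0.58), np.float64(-0.232), np.float64(0.09))]
[(np.float64(0.57), np.float64(-0.228), np.float64(0.071)), (np.float64(0.573), np.float64(-0.228), np.float64(0.073)), (np.float64(0.579), np.float64(-0.231), np.float64(0.082))]
[(np.float64(0.569), np.float64(-0.228), np.float64(0.066)), (np.float64(0.572), np.float64(-0.227), np.float64(0.067)), (np.float64(0.579), np.float64(-0.232), np.float64(0.079))]
[(np.float64(0.568), np.float64(-0.227), np.float64(0.058)), (np.float64(0.571), np.float64(-0.227), np.float64(0.061)), (np.float64(0.578), np.float64(-0.231), np.float64(0.072))]
[(np.float64(0.572
[... 2065 characters left out ...]
-0.224), np.float64(0.077))]
[(np.float64(0.643), np.float64(-0.224), np.float64(0.067)), (np.float64(0.646), np.float64(-0.224), np.float64(0.07)), (np.float64(0.65), np.float64(-0.22), np.float64(0.067))]
[(np.float64(0.644), np.float64(-0.225), np.float64(0.064)), (np.float64(0.646), np.float64(-0.224), np.float64(0.064)), (np.float64(0.649), np.float64(-0.224), np.float64(0.067))]
[(np.float64(0.643), np.float64(-0.225), np.float64(0.057)), (np.float64(0.646), np.float64(-0.224), np.float64(0.057)), (np.float64(0.649), np.float64(-0.223), np.float64(0.06))]
[(np.float64(0.645), np.float64(-0.223), np.float64(0.052)), (np.float64(0.649), np.float64(-0.224), np.float64(0.056))]
[]
[]
[]
[]
```

View pics/top2.png

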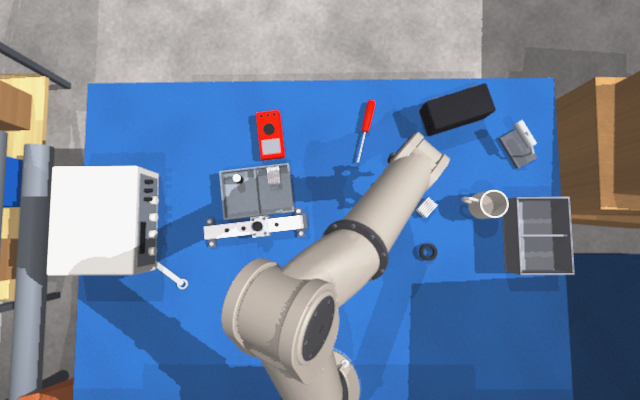

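```bash
python3 - <<'E'
from h import *
crop("scene",0,310,0,80,60,10,"pics/c5.png")
im,d=load("scene",0);P=cloud("scene",d);Q=P[0:60,325:372].reshape(-1,3)
m=(abs(Q[:,0]-.27)<.1)&(abs(Q[:,1]-.619)<.1)&(Q[:,2]>.12);Q=Q[m];print(len(Q),np.sort(Q[:,2])[:12].round(3),Q[np.argsort(Q[:,2])[:8]].round(3))
print(proj("scene",(.27,.619,.217)),proj("scene",(.27,.619,.203)))
E
```

```text
987 [0.243 0.243 0.248 0.248 0.248 0.249 0.249 0.25  0.25  0.25  0.251 0.251] [[0.246 0.579 0.243]
 [0.254 0.574 0.243]
 [0.254 0.574 0.248]
 [0.262 0.568 0.248]
 [0.29  0.654 0.248]
 [0.262 0.575 0.249]
 [0.284 0.657 0.249]
 [0.299 0.646 0.25 ]]
(np.float64(346.7214729544484), np.float64(51.70657504440365)) (np.float64(346.4899512369587), np.float64(54.975274406954696))
```

View pics/c5.png

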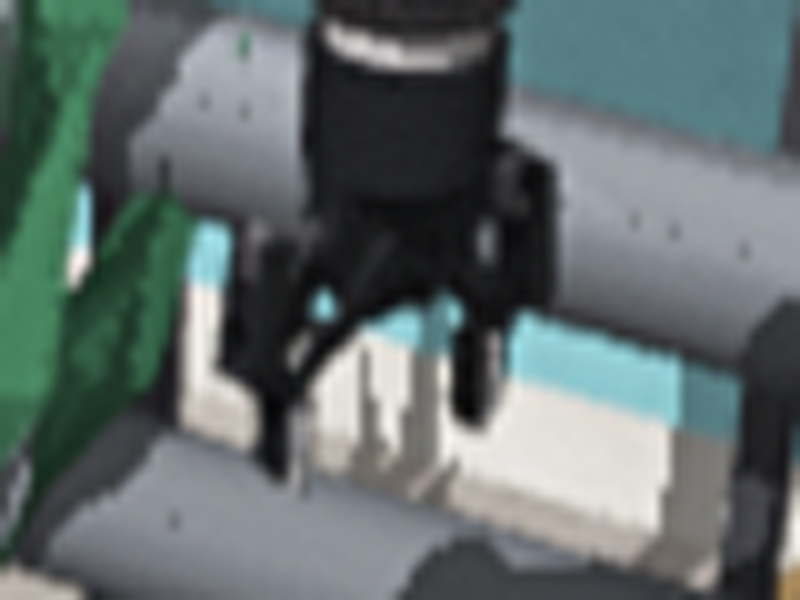

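Fingertips show at z ≈ 0.052 in the scene depth (pixels (292,264) and (315,273)), while the stated geometry puts them near 0.02. The start picture has the same offset of about 27 mm. I'll trust vision and go down in small steps while watching the force.

```bash
python3 -m crank '[[[0,0,0.01],[0,0,0],0.06],[[0,0,0.004],[0,0,0],0.06],[[0,0,0],[0,0,0],0.06]]'
python3 - <<'E'
from h import *
go(.609,-.2165,.025,6.1)
snap("scene",3,(285,235,50,50),14)
d=np.load("pics/scene3.npy");P=cloud("scene",d);Q=P[250:285,285:325].reshape(-1,3)
for s in (0,1):
    m=(Q[:,2]>.012)&(Q[:,2]<.2)&((Q[:,0]>.633)&(Q[:,0]<.655) if s else (Q[:,0]<.59)&(Q[:,0]>.56))&(Q[:,1]>-.25)&(Q[:,1]<-.19);W=Q[m];print(W[np.argsort(W[:,2])[:6]].round(3))
E
```

```text
t: 4.25
eef_pos: [0.6101, -0.2169, 0.0131]
tool_rot: [-0.0, 0.666, 0.746, -0.0]
contact_force: [0.3, -0.2, -0.5]
gripper_width: 0.702
t 4.25 pos [ 0.6101 -0.2169  0.0131] jaw 6.5 tilt z [-0.001  0.    -1.   ] F [ 0.3 -0.2 -0.5] w 60.0
world d mm [-1.1  0.4 11.9]  shift first (cur frame) mm [  0.6  -1.  -11.9]  turn [-0.  -0.   0.4]  shift after turn mm [  0.5  -1.  -11.9] q [-0.18  0.76  0.61  1.79 -0.6   0.78  0.86]
[[ 0.579 -0.21   0.033]
 [ 0.579 -0.215  0.035]
 [ 0.582 -0.23   0.037]
 [ 0.581 -0.223  0.037]
 [ 0.576 -0.231  0.038]
 [ 0.582 -0.228  0.039]]
[[ 0.642 -0.223  0.037]
 [ 0.649 -0.224  0.039]
 [ 0.653 -0.219  0.041]
 [ 0.646 -0.224  0.041]
 [ 0.642 -0.223  0.043]
 [ 0.649 -0.223  0.044]]
```

View pics/scene3c.png

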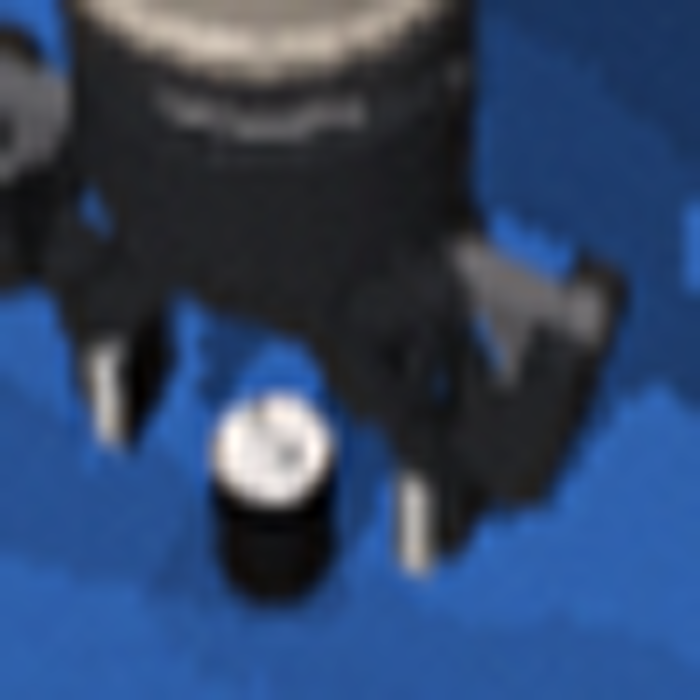

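```bash
python3 -m crank '[[[0,0,0.01],[0,0,0],0.06],[[0,0,0.008],[0,0,0],0.06],[[0,0,0],[0,0,0],0.06]]'
python3 -m crank '[[[0,0,0],[0,0,0],0.04],[[0,0,0],[0,0,0],0.02],[[0,0,0],[0,0,0],0.02],[[0,0,0],[0,0,0],0.02]]' 30
python3 - <<'E'
from h import *
go(.609,-.2165,.025,6.1)
snap("scene",4,(285,235,50,50),14)
E
```

```text
t: 4.68
eef_pos: [0.6096, -0.2168, -0.0056]
tool_rot: [-0.001, 0.666, 0.746, -0.0]
contact_force: [0.0, 0.1, 0.6]
gripper_width: 0.698
t: 5.18
eef_pos: [0.6106, -0.2173, -0.0042]
tool_rot: [0.0, 0.666, 0.746, 0.0]
contact_force: [-0.3, -0.2, 1.4]
gripper_width: 0.282
t 5.17 pos [ 0.6106 -0.2173 -0.0042] jaw 6.5 tilt z [ 0.001 -0.    -1.   ] F [-0.3 -0.2  1.4] w 24.1
world d mm [-1.6  0.8 29.2]  shift first (cur frame) mm [  1.   -1.5 -29.2]  turn [0.  0.  0.4]  shift after turn mm [  1.   -1.5 -29.2] q [-0.16  0.79  0.59  1.79 -0.62  0.75  0.87]
```

View pics/scene4c.png

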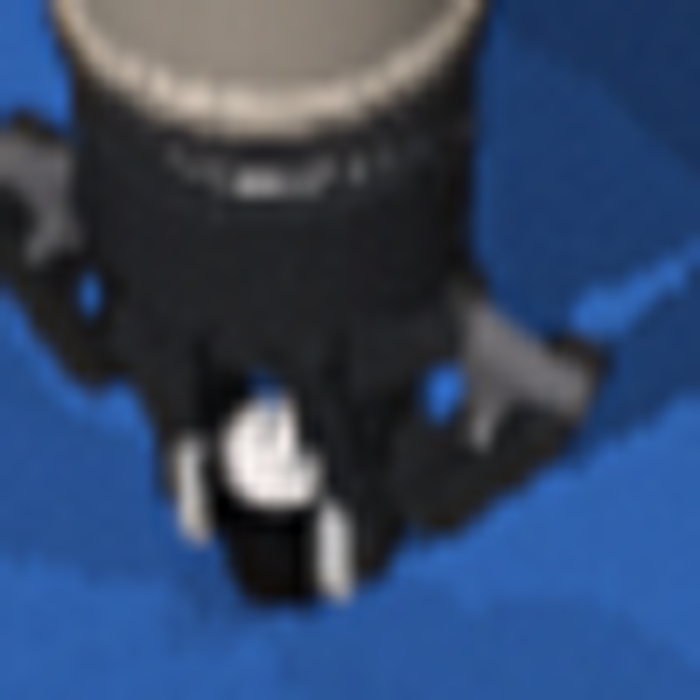

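```bash
python3 -m crank '[[[0,0,-0.02],[0,0,0],0.02],[[0,0,-0.05],[0,0,0],0.02],[[0,0,-0.05],[0,0,0],0.02],[[0,0,0],[0,0,0],0.02]]' 30
python3 - <<'E'
from h import *
go(.563,.2153,.1,6.1)
snap("scene",5,(265,185,80,80),7)
E
```

```text
t: 5.72
eef_pos: [0.613, -0.2189, 0.121]
tool_rot: [0.004, 0.666, 0.746, 0.002]
contact_force: [-0.3, -0.7, -0.3]
gripper_width: 0.283
t 5.72 pos [ 0.613  -0.2189  0.121 ] jaw 6.4 tilt z [ 0.008 -0.002 -1.   ] F [-0.3 -0.7 -0.3] w 24.1
world d mm [-50.  434.2 -21. ]  shift first (cur frame) mm [437.1  -1.2  19.6]  turn [0.5 0.2 0.3]  shift after turn mm [437.   -3.5  21. ] q [-0.25  0.63  0.72  1.74 -0.5   0.95  0.78]
```

View pics/scene5c.png

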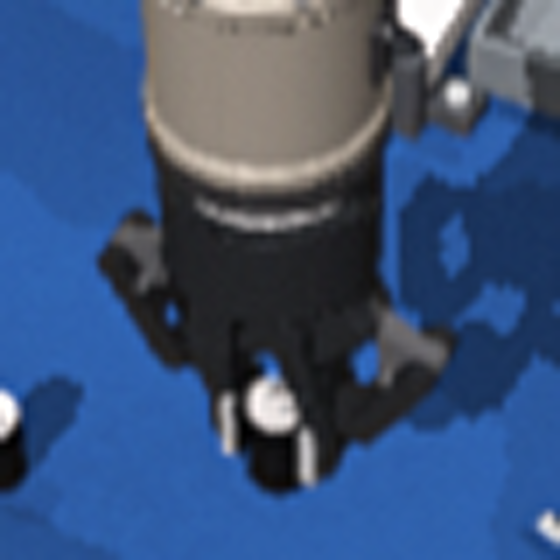

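The cap is held and off the bench. Moving over the left bin.

```bash
python3 -m crank '[[[0.03,0,0],[0,0,0],0.02],[[0.05,0,0],[0,0,0],0.02],[[0.05,0,0],[0,0,0],0.02],[[0.05,0,0],[0,0,0],0.02],[[0.05,0,0],[0,0,0],0.02],[[0.05,0,0],[0,0,0],0.02],[[0.05,0,0],[0,0,0],0.02],[[0.05,-0.002,0],[0,0,0],0.02],[[0.037,-0.001,0],[0,0,0],0.02],[[0.02,0,0.02],[0.5,0,0.3],0.02]]'
python3 -m crank '[[[0,0,0.02],[0,0,0],0.02],[[0,0,0],[0,0,0],0.02]]'
python3 -c "
from h import *
go(.563,.2153,.0115,6.1)"
```

```text
t: 7.02
eef_pos: [0.5577, 0.2195, 0.0951]
tool_rot: [-0.003, 0.667, 0.745, -0.003]
contact_force: [0.2, 0.1, -1.0]
gripper_width: 0.285
t: 7.28
eef_pos: [0.5565, 0.2136, 0.0729]
tool_rot: [-0.003, 0.669, 0.743, -0.006]
contact_force: [0.4, -0.4, 0.5]
gripper_width: 0.282
t 7.28 pos [0.5565 0.2136 0.0729] jaw 6.0 tilt z [-0.013 -0.005 -1.   ] F [ 0.4 -0.4  0.5] w 24.1
world d mm [  6.5   1.7 -61.4]  shift first (cur frame) mm [ 1.2  7.5 61.3]  turn [-0.8  0.2 -0.1]  shift after turn mm [ 1.   6.7 61.4] q [-0.98  0.63  0.7   1.89 -0.54  0.83  0.11]
```

```bash
python3 -m crank '[[[0.001,0.006,0],[-0.5,0,0],0.02],[[0,0,0.03],[0,0,0],0.02],[[0,0,0],[0,0,0],0.02]]'
python3 - <<'E'
from h import *
go(.563,.2153,.0115,6.1)
snap("scene",6,(300,110,110,100),7)
E
```

```text
t: 7.65
eef_pos: [0.5633, 0.2169, 0.0446]
tool_rot: [-0.0, 0.669, 0.744, -0.001]
contact_force: [0.4, 0.2, -0.4]
gripper_width: 0.286
t 7.65 pos [0.5633 0.2169 0.0446] jaw 6.1 tilt z [-0.002 -0.001 -1.   ] F [ 0.4  0.2 -0.4] w 24.4
world d mm [ -0.3  -1.6 -33.1]  shift first (cur frame) mm [-1.6 -0.4 33.1]  turn [-0.1  0.1 -0. ]  shift after turn mm [-1.6 -0.5 33.1] q [-0.95  0.67  0.66  1.89 -0.58  0.78  0.14]
```

View pics/scene6c.png

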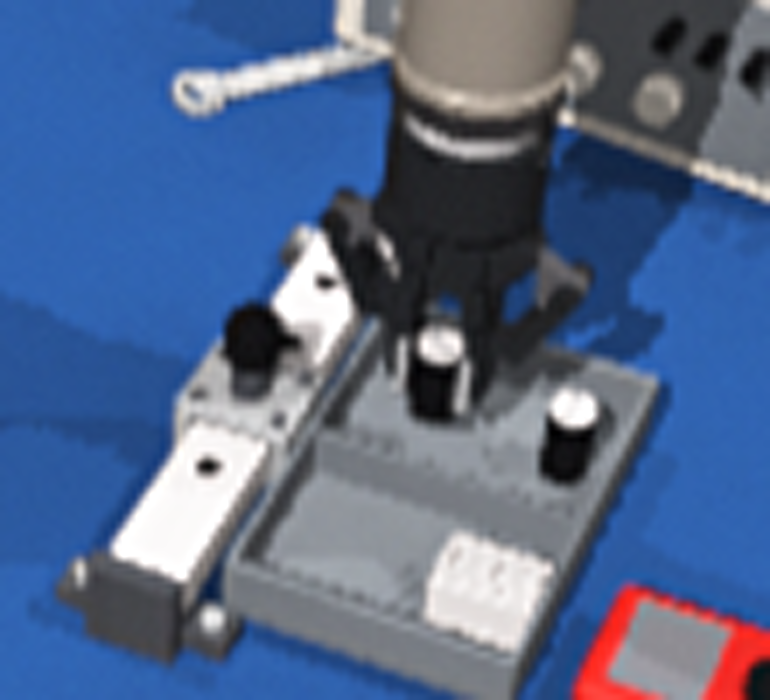

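The cap is over the near half of the left bin, clear of the walls. Lowering it.

```bash
python3 -m crank '[[[-0.001,0,0.02],[0,0,0],0.02],[[0,0,0.009],[0,0,0],0.02],[[0,0,0.003],[0,0,0],0.02],[[0,0,0],[0,0,0],0.02]]'
python3 -c "
from h import *
go(.563,.2153,.0105,6.1)"
```

```text
t: 8.2
eef_pos: [0.564, 0.2173, 0.0134]
tool_rot: [0.0, 0.668, 0.744, -0.0]
contact_force: [0.4, 0.0, 0.0]
gripper_width: 0.281
t 8.2 pos [0.564  0.2173 0.0134] jaw 6.2 tilt z [-0. -0. -1.] F [0.4 0.  0. ] w 24.0
world d mm [-1.  -2.  -2.9]  shift first (cur frame) mm [-1.9 -1.2  2.9]  turn [-0.   0.   0.1]  shift after turn mm [-1.9 -1.2  2.9] q [-0.92  0.71  0.62  1.9  -0.61  0.73  0.17]
```

```bash
python3 -m crank '[[[0,0,0.003],[0,0,0],0.02],[[0,0,0],[0,0,0],0.02]]'
python3 -m crank '[[[0,0,0],[0,0,0],0.034],[[0,0,0],[0,0,0],0.04],[[0,0,0],[0,0,0],0.042],[[0,0,-0.02],[0,0,0],0.042],[[0,0,-0.04],[0,0,0],0.042],[[0,0,-0.04],[0,0,0],0.042],[[0,0,0],[0,0,0],0.05]]'
python3 - <<'E'
from h import *
go(.4642,-.2165,.1,-6)
snap("scene",7,(300,110,110,100),7)
E
```

```text
t: 8.45
eef_pos: [0.564, 0.2174, 0.0105]
tool_rot: [-0.0, 0.668, 0.744, 0.0]
contact_force: [-0.4, 1.5, -0.9]
gripper_width: 0.288
t: 9.32
eef_pos: [0.5666, 0.2178, 0.1149]
tool_rot: [0.001, 0.668, 0.744, 0.003]
contact_force: [-0.1, -0.4, 0.1]
gripper_width: 0.588
t 9.32 pos [0.5666 0.2178 0.1149] jaw 6.1 tilt z [ 0.006  0.003 -1.   ] F [-0.1 -0.4  0.1] w 50.2
world d mm [-102.4 -434.3  -14.9]  shift first (cur frame) mm [-420.9 -148.3   12.8]  turn [ 0.4 -0.2 12.1]  shift after turn mm [-442.6  -56.4   14.9] q [-1.01  0.58  0.74  1.86 -0.5   0.89  0.09]
```

View pics/scene7c.png

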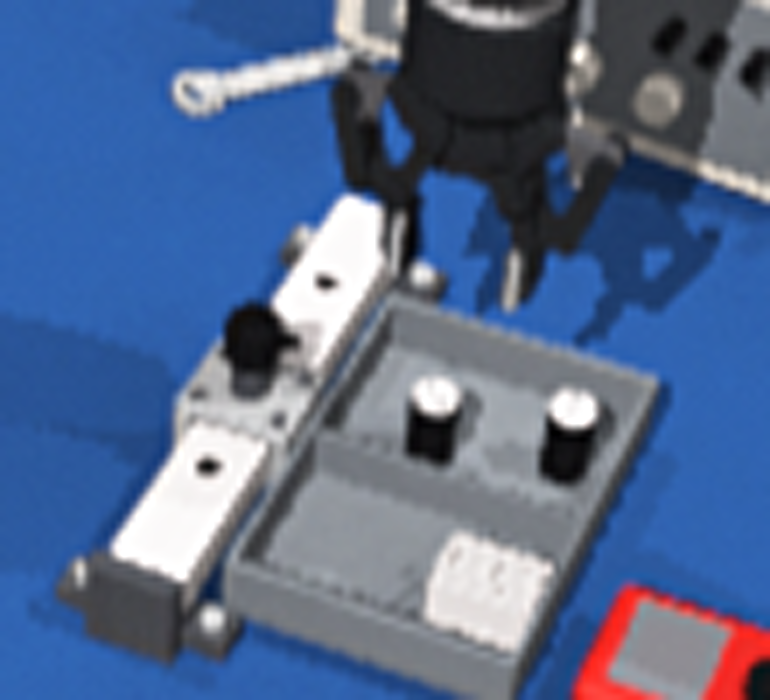

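Cap A stands in the left bin. Next is cap B.

```bash
python3 -m crank '[[[-0.03,-0.0105,0],[0,0,0],0.055],[[-0.048,-0.017,0],[0,0,0],0.055],[[-0.048,-0.017,0],[0,0,0],0.055],[[-0.048,-0.017,0],[0,0,0],0.055],[[-0.048,-0.017,0],[0,0,0],0.055],[[-0.048,-0.017,0],[0,0,0],0.055],[[-0.048,-0.017,0],[0,0,0],0.055],[[-0.048,-0.017,0],[0,0,0],0.055],[[-0.048,-0.017,0],[0,0,0],0.055],[[0,0,0],[0,0,0],0.055]]'
python3 -c "
from h import *
go(.4642,-.2165,.06,6.1)"
```

```text
t: 10.62
eef_pos: [0.4605, -0.2143, 0.1106]
tool_rot: [0.0, 0.671, 0.741, -0.001]
contact_force: [-0.1, 0.2, -0.2]
gripper_width: 0.646
t 10.62 pos [ 0.4605 -0.2143  0.1106] jaw 5.7 tilt z [-0.001 -0.002 -1.   ] F [-0.1  0.2 -0.2] w 55.1
world d mm [  3.7  -2.2 -50.6]  shift first (cur frame) mm [-2.5  3.5 50.6]  turn [-0.   0.1 -0.4]  shift after turn mm [-2.6  3.5 50.6] q [-0.31  0.44  0.79  2.09 -0.44  0.78  0.85]
```

```bash
python3 -m crank '[[[-0.002,0.003,0.03],[0,0,0],0.055],[[0,0,0.03],[0,0,0],0.055],[[0,0,0],[0,0,0],0.055]]'
python3 - <<'E'
from h import *
go(.4642,-.2165,-.0045,6.1)
snap("scene",8,(235,205,60,60),10)
E
```

```text
t: 11.0
eef_pos: [0.4643, -0.21, 0.0486]
tool_rot: [-0.002, 0.668, 0.744, -0.001]
contact_force: [0.4, -0.2, -0.2]
gripper_width: 0.643
t 11.0 pos [ 0.4643 -0.21    0.0486] jaw 6.2 tilt z [-0.005  0.002 -1.   ] F [ 0.4 -0.2 -0.2] w 54.9
world d mm [ -0.1  -6.5 -53.1]  shift first (cur frame) mm [-6.6 -0.5 53.1]  turn [-0.3 -0.1  0.1]  shift after turn mm [-6.5 -0.7 53.1] q [-0.23  0.54  0.68  2.11 -0.55  0.67  0.94]
```

View pics/scene8c.png

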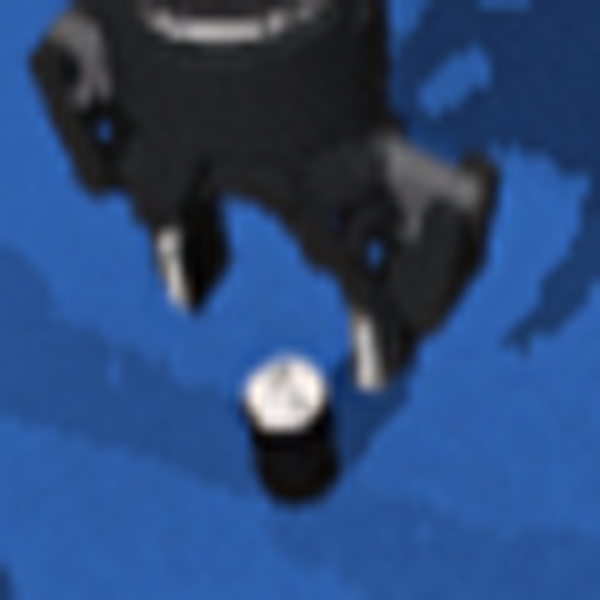

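```bash
python3 -m crank '[[[-0.006,0,0],[0,0,0],0.055],[[0,0,0.02],[0,0,0],0.055],[[0,0,0],[0,0,0],0.055]]'
python3 -c "
from h import *
go(.4642,-.2165,-.0045,6.1)"
```

```text
t: 11.42
eef_pos: [0.4665, -0.2176, 0.0307]
tool_rot: [-0.0, 0.668, 0.744, -0.0]
contact_force: [-0.6, 1.1, 1.2]
gripper_width: 0.639
t 11.43 pos [ 0.4665 -0.2176  0.0307] jaw 6.2 tilt z [-0.  0. -1.] F [-0.6  1.1  1.2] w 54.6
world d mm [ -2.3   1.1 -35.2]  shift first (cur frame) mm [ 1.4 -2.2 35.2]  turn [-0.  -0.   0.1]  shift after turn mm [ 1.4 -2.2 35.2] q [-0.19  0.58  0.65  2.11 -0.58  0.64  0.97]
```

```bash
python3 -m crank '[[[0.001,-0.002,0.02],[0,0,0],0.055],[[0,0,0.01],[0,0,0],0.055],[[0,0,0.005],[0,0,0],0.055],[[0,0,0],[0,0,0],0.055]]'
python3 -m crank '[[[0,0,0],[0,0,0],0.035],[[0,0,0],[0,0,0],0.02],[[0,0,0],[0,0,0],0.02],[[0,0,0],[0,0,0],0.02]]' 30
python3 - <<'E'
from h import *
go(.4642,-.2165,-.0045,6.1)
snap("scene",9,(235,205,60,60),10)
E
```

```text
t: 11.92
eef_pos: [0.4647, -0.217, -0.0043]
tool_rot: [0.0, 0.668, 0.744, 0.0]
contact_force: [0.5, -0.4, 0.7]
gripper_width: 0.646
t: 12.42
eef_pos: [0.4648, -0.217, -0.0041]
tool_rot: [0.0, 0.668, 0.744, 0.0]
contact_force: [-0.2, 0.5, 5.6]
gripper_width: 0.283
t 12.43 pos [ 0.4648 -0.217  -0.0041] jaw 6.2 tilt z [ 0.001 -0.    -1.   ] F [-0.2  0.5  5.6] w 24.1
world d mm [-0.6  0.5 -0.4]  shift first (cur frame) mm [ 0.5 -0.6  0.4]  turn [0.  0.  0.1]  shift after turn mm [ 0.5 -0.6  0.4] q [-0.14  0.63  0.58  2.12 -0.64  0.57  1.02]
```

View pics/scene9c.png

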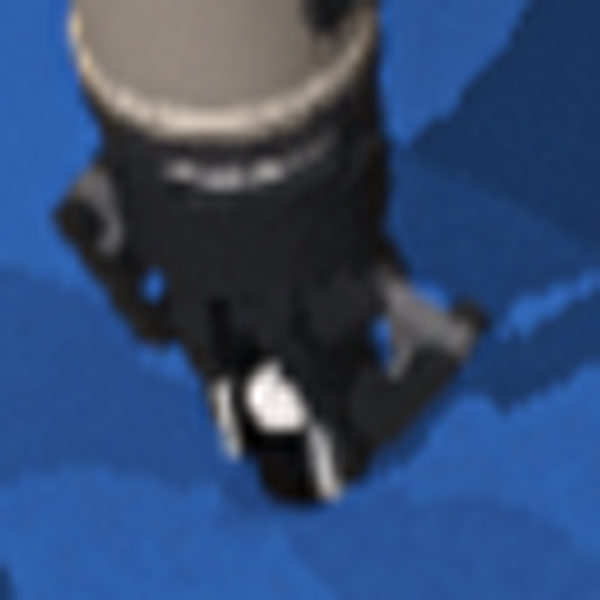

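```bash
python3 -m crank '[[[0,0,-0.02],[0,0,0],0.02],[[0,0,-0.05],[0,0,0],0.02],[[0,0,-0.055],[0,0,0],0.02],[[0,0,0],[0,0,0],0.02],[[0,0,0],[0,0,0],0.02]]' 30
python3 -c "
from h import *
go(.558,.263,.12,6.1)"
```

```text
t: 13.1
eef_pos: [0.4642, -0.2162, 0.1201]
tool_rot: [-0.0, 0.668, 0.744, 0.0]
contact_force: [-0.3, -0.0, -0.5]
gripper_width: 0.283
t 13.1 pos [ 0.4642 -0.2162  0.1201] jaw 6.2 tilt z [-0.     0.001 -1.   ] F [-0.3 -0.  -0.5] w 24.2
world d mm [ 9.380e+01  4.792e+02 -1.000e-01]  shift first (cur frame) mm [4.663e+02 1.449e+02 4.000e-01]  turn [-0.  -0.   0.1]  shift after turn mm [4.665e+02 1.442e+02 1.000e-01] q [-0.32  0.43  0.8   2.07 -0.43  0.81  0.85]
```

```bash
python3 -m crank '[[[0.026,0.02,0],[0,0,0],0.02],[[0.048,0.02,0],[0,0,0],0.02],[[0.052,0.02,0],[0,0,0],0.02],[[0.055,0.02,0],[0,0,0],0.02],[[0.055,0.02,0],[0,0,0],0.02],[[0.055,0.02,0],[0,0,0],0.02],[[0.055,0.015,0],[0,0,0],0.02],[[0.05,0.009,0],[0,0,0],0.02],[[0.045,0,0],[0,0,0],0.02],[[0.025,0,0],[0,0,0],0.02]]'
python3 -m crank '[[[0,0,0.02],[0,0,0],0.02],[[0,0,0],[0,0,0],0.02],[[0,0,0],[0,0,0],0.02]]'
python3 -c "
from h import *
go(.558,.263,.0105,6.1)"
```

```text
t: 14.35
eef_pos: [0.5557, 0.2647, 0.1179]
tool_rot: [-0.001, 0.667, 0.745, -0.002]
contact_force: [0.1, -0.6, 0.2]
gripper_width: 0.278
t: 14.72
eef_pos: [0.5577, 0.2596, 0.0998]
tool_rot: [0.0, 0.669, 0.743, -0.001]
contact_force: [-0.4, -0.4, 0.2]
gripper_width: 0.28
t 14.72 pos [0.5577 0.2596 0.0998] jaw 6.0 tilt z [-0.001 -0.002 -1.   ] F [-0.4 -0.4  0.2] w 23.9
world d mm [  0.3   3.4 -89.3]  shift first (cur frame) mm [ 3.5  0.8 89.3]  turn [-0.1  0.1 -0.1]  shift after turn mm [ 3.4  0.7 89.3] q [-1.06  0.62  0.74  1.84 -0.53  0.89  0.03]
```

```bash
python3 -m crank '[[[0.003,0.001,0.03],[0,0,0],0.02],[[0,0,0.03],[0,0,0],0.02],[[0,0,0],[0,0,0],0.02]]'
python3 - <<'E'
from h import *
go(.558,.263,.0105,6.1)
snap("scene",10,(300,110,110,100),7)
E
```

```text
t: 15.1
eef_pos: [0.5572, 0.2633, 0.0391]
tool_rot: [-0.0, 0.669, 0.744, -0.002]
contact_force: [1.2, -0.4, -0.5]
gripper_width: 0.285
t 15.1 pos [0.5572 0.2633 0.0391] jaw 6.1 tilt z [-0.003 -0.002 -1.   ] F [ 1.2 -0.4 -0.5] w 24.3
world d mm [  0.8  -0.3 -28.6]  shift first (cur frame) mm [-0.3  0.9 28.6]  turn [-0.2  0.1 -0. ]  shift after turn mm [-0.4  0.8 28.6] q [-1.02  0.7   0.67  1.86 -0.6   0.79  0.08]
```

View pics/scene10c.png

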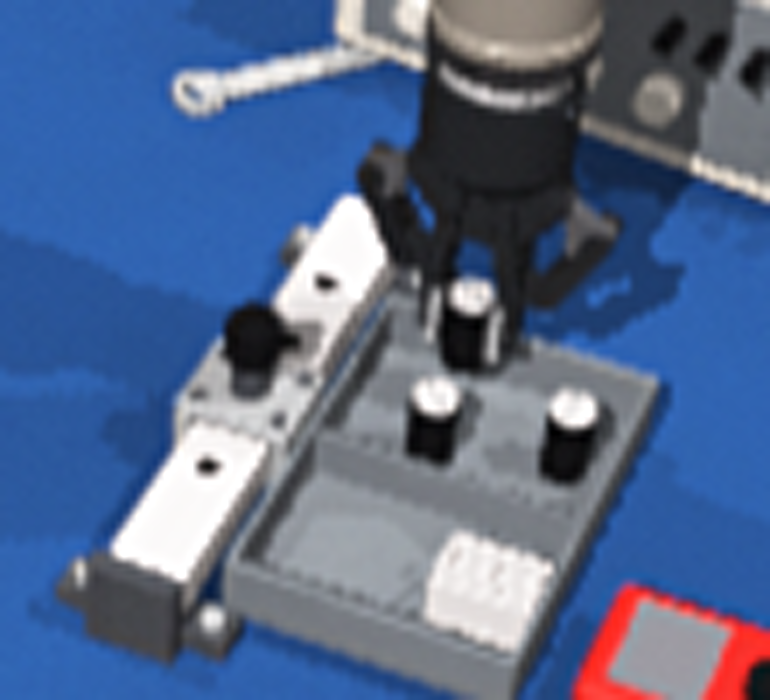

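Cap B is held above the free spot beside cap A. Lowering and releasing.

```bash
python3 -m crank '[[[0,0,0.018],[0,0,0],0.02],[[0,0,0.008],[0,0,0],0.02],[[0,0,0.002],[0,0,0],0.02],[[0,0,0],[0,0,0],0.02]]'
python3 -c "
from h import *
go(.558,.263,.0105,6.1)"
```

```text
t: 15.65
eef_pos: [0.5585, 0.265, 0.0125]
tool_rot: [0.0, 0.668, 0.744, 0.0]
contact_force: [0.1, 0.4, -0.3]
gripper_width: 0.285
t 15.65 pos [0.5585 0.265  0.0125] jaw 6.2 tilt z [ 0.  0. -1.] F [ 0.1  0.4 -0.3] w 24.3
world d mm [-0.5 -2.  -2. ]  shift first (cur frame) mm [-2.  -0.7  2. ]  turn [ 0.  -0.   0.1]  shift after turn mm [-2.  -0.7  2. ] q [-1.    0.74  0.64  1.87 -0.63  0.75  0.1 ]
```

```bash
python3 -m crank '[[[0,0,0.002],[0,0,0],0.02],[[0,0,0],[0,0,0],0.034],[[0,0,0],[0,0,0],0.04],[[0,0,0],[0,0,0],0.042],[[0,0,-0.02],[0,0,0],0.042],[[0,0,-0.04],[0,0,0],0.042],[[0,0,-0.05],[0,0,0],0.042],[[0,0,0],[0,0,0],0.05],[[0,0,0],[0,0,0],0.05]]'
python3 - <<'E'
from h import *
go(.536,-.3255,.12,44.5)
snap("scene",11,(300,110,110,100),7)
E
```

```text
t: 16.77
eef_pos: [0.5582, 0.2653, 0.1211]
tool_rot: [-0.0, 0.668, 0.744, 0.0]
contact_force: [-0.7, 0.1, -0.2]
gripper_width: 0.591
t 16.77 pos [0.5582 0.2653 0.1211] jaw 6.2 tilt z [ 0.     0.001 -1.   ] F [-0.7  0.1 -0.2] w 50.4
world d mm [ -22.2 -590.8   -1.1]  shift first (cur frame) mm [-585.   -85.6    0.6]  turn [  0.   -0.  -38.3]  shift after turn mm [-405.8 -429.9    1.1] q [-1.08  0.6   0.76  1.82 -0.51  0.93  0.01]
```

View pics/scene11c.png

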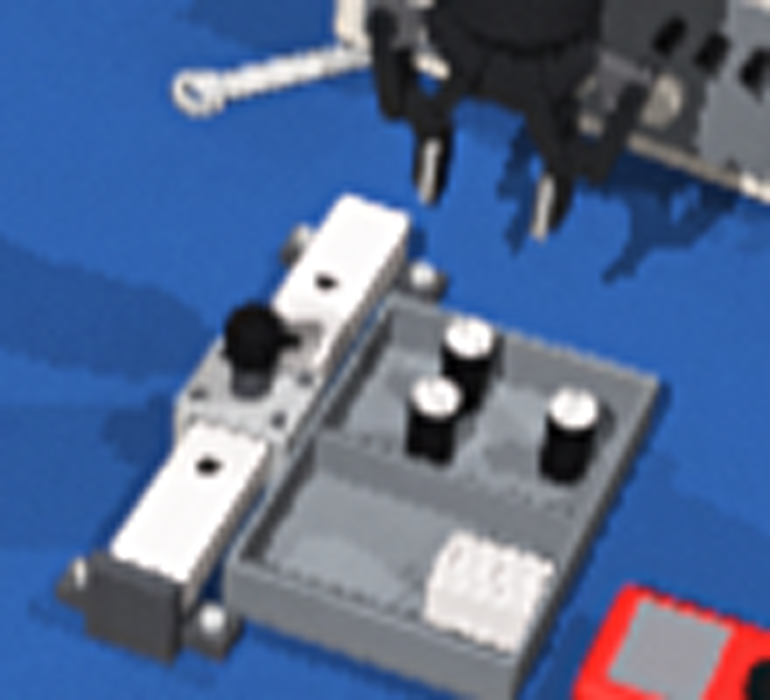

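```bash
python3 -m crank '[[[-0.03,-0.005,0],[0,0,0],0.06],[[-0.05,-0.0075,0],[0,0,0],0.06],[[-0.055,-0.0075,0],[0,0,0],0.06],[[-0.055,-0.0075,0],[0,0,0],0.06],[[-0.055,-0.0085,0],[0,0,0],0.06],[[-0.055,-0.0085,0],[0,0,0],0.06],[[-0.055,-0.0085,0],[0,0,0],0.06],[[-0.055,-0.0085,0],[0,0,0],0.06],[[-0.055,-0.0085,0],[0,0,0],0.06],[[-0.05,-0.0075,0],[0,0,0],0.06]]'
python3 -m crank '[[[-0.045,-0.006,0],[0,0,0],0.06],[[-0.025,-0.002,0],[0,0,0],0.06],[[0,0,0],[0,0,-9.6],0.06],[[0,0,0],[0,0,-9.6],0.06],[[0,0,0],[0,0,-9.6],0.06],[[0,0,0],[0,0,-9.5],0.06],[[0,0,0],[0,0,0],0.06],[[0,0,0],[0,0,0],0.06]]'
python3 - <<'E'
from h import *
go(.536,-.3255,.04,44.5)
E
```

```text
t: 18.08
eef_pos: [0.5354, -0.257, 0.1194]
tool_rot: [-0.001, 0.668, 0.744, -0.001]
contact_force: [1.3, 1.1, -0.1]
gripper_width: 0.703
t: 19.08
eef_pos: [0.5357, -0.3256, 0.1198]
tool_rot: [-0.001, 0.389, 0.921, 0.0]
contact_force: [-0.1, 0.4, 0.5]
gripper_width: 0.703
t 19.07 pos [ 0.5357 -0.3256  0.1198] jaw 44.3 tilt z [-0.001  0.001 -1.   ] F [-0.1  0.4  0.5] w 60.1
world d mm [  0.3   0.1 -79.8]  shift first (cur frame) mm [-0.3  0.3 79.8]  turn [-0.  -0.1 -0.2]  shift after turn mm [-0.2  0.3 79.8] q [ 0.04  0.56  0.56  1.79 -0.37  0.9   1.54]
```

```bash
python3 -m crank '[[[0,0,0.04],[0,0,0],0.06],[[0,0,0.04],[0,0,0],0.06],[[0,0,0.02],[0,0,0],0.06],[[0,0,0.01],[0,0,0],0.06],[[0,0,0],[0,0,0],0.06]]'
python3 - <<'E'
from h import *
print("tip z at cap grasp, from pic4:",[ (z,proj("scene",(.623,-.227,z))) for z in (.0,.01,.02)])
go(.536,-.3255,-.006,44.5)
snap("scene",12,(225,230,70,70),9)
E
```

```text
t: 19.7
eef_pos: [0.5363, -0.326, 0.0106]
tool_rot: [0.0, 0.387, 0.922, -0.0]
contact_force: [-0.3, 0.6, 1.4]
gripper_width: 0.701
tip z at cap grasp, from pic4: [(0.0, (np.float64(306.6630171298665), np.float64(279.4637417213297))), (0.01, (np.float64(306.6223802458944), np.float64(277.71973697142596))), (0.02, (np.float64(306.58118187195055), np.float64(275.9516348724579)))]
t 19.7 pos [ 0.5363 -0.326   0.0106] jaw 44.4 tilt z [-0. -0. -1.] F [-0.3  0.6  1.4] w 59.9
world d mm [ -0.3   0.5 -16.6]  shift first (cur frame) mm [ 0.5  0.2 16.6]  turn [-0.   0.  -0.1]  shift after turn mm [ 0.5  0.2 16.6] q [ 0.11  0.7   0.47  1.84 -0.47  0.71  1.62]
```

View pics/scene12c.png

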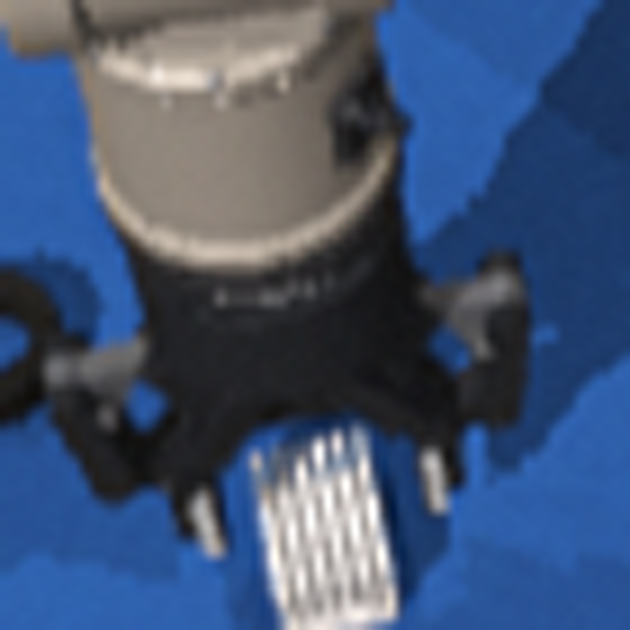

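```bash
python3 -m crank '[[[0,0,0.01],[0,0,0],0.06],[[0,0,0.006],[0,0,0],0.06],[[0,0,0],[0,0,0],0.06],[[0,0,0],[0,0,0],0.045],[[0,0,0],[0,0,0],0.028],[[0,0,0],[0,0,0],0.028],[[0,0,0],[0,0,0],0.028]]' 40
python3 - <<'E'
from h import *
go(.536,-.3255,-.006,44.5)
snap("scene",13,(225,230,70,70),9)
E
```

```text
t: 20.62
eef_pos: [0.5365, -0.326, -0.0051]
tool_rot: [0.0, 0.387, 0.922, -0.0]
contact_force: [1.1, -0.0, 3.9]
gripper_width: 0.39
t 20.62 pos [ 0.5365 -0.326  -0.0051] jaw 44.5 tilt z [ 0.001 -0.    -1.   ] F [ 1.1 -0.   3.9] w 33.3
world d mm [-0.5  0.5 -0.9]  shift first (cur frame) mm [0.7 0.  0.9]  turn [ 0.  0. -0.]  shift after turn mm [0.7 0.  0.9] q [ 0.12  0.72  0.46  1.84 -0.48  0.69  1.63]
```

View pics/scene13c.png

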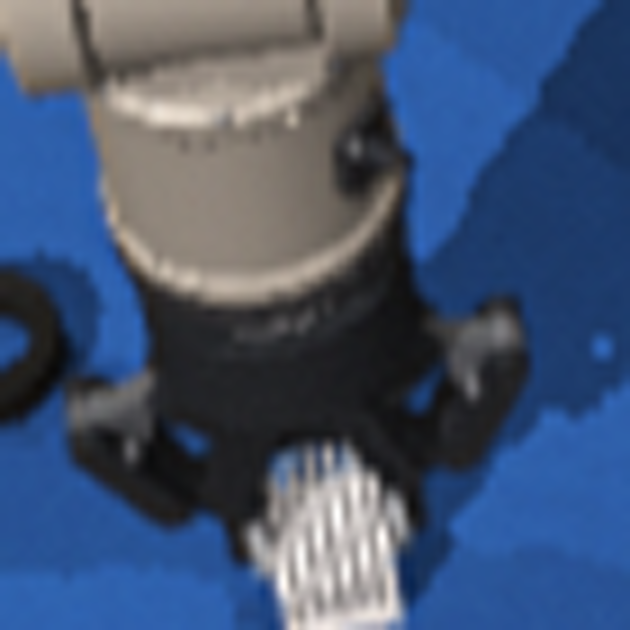

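```bash
python3 -m crank '[[[0,0,-0.02],[0,0,0],0.028],[[0,0,-0.05],[0,0,0],0.028],[[0,0,-0.055],[0,0,0],0.028],[[0,0,0],[0,0,9.6],0.028],[[0,0,0],[0,0,9.6],0.028],[[0,0,0],[0,0,9.6],0.028],[[0,0,0],[0,0,9.6],0.028],[[0,0,0],[0,0,0],0.028]]'
python3 - <<'E'
from h import *
go(.5647,.1331,.12,6.1)
snap("scene",14,(215,190,90,85),8)
E
```

```text
t: 21.68
eef_pos: [0.536, -0.3255, 0.12]
tool_rot: [-0.0, 0.668, 0.744, -0.0]
contact_force: [0.7, -0.8, -1.0]
gripper_width: 0.391
t 21.68 pos [ 0.536  -0.3255  0.12  ] jaw 6.2 tilt z [-0. -0. -1.] F [ 0.7 -0.8 -1. ] w 33.4
world d mm [ 28.7 458.6  -0. ]  shift first (cur frame) mm [ 4.529e+02  7.770e+01 -1.000e-01]  turn [-0.   0.   0.1]  shift after turn mm [453.   77.2   0. ] q [-0.08  0.61  0.74  1.8  -0.5   0.93  0.99]
```

View pics/scene14c.png

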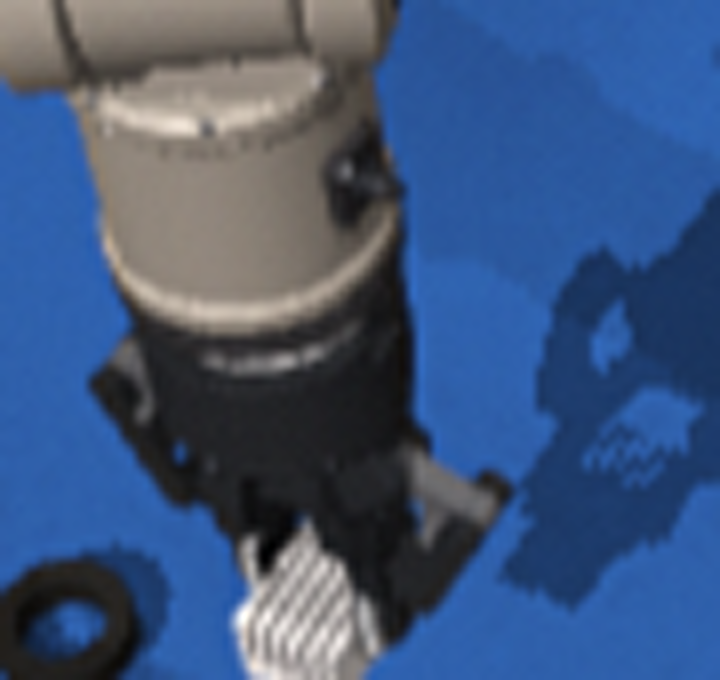

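The sink is lifted. Carrying it to the right bin.

```bash
python3 -m crank '[[[0.026,0.005,0],[0,0,0],0.028],[[0.048,0.009,0],[0,0,0],0.028],[[0.052,0.009,0],[0,0,0],0.028],[[0.052,0.009,0],[0,0,0],0.028],[[0.052,0.009,0],[0,0,0],0.028],[[0.052,0.009,0],[0,0,0],0.028],[[0.052,0.009,0],[0,0,0],0.028],[[0.05,0.009,0],[0,0,0],0.028],[[0.045,0.009,0],[0,0,0],0.028],[[0.023,0,0],[0,0,0],0.028]]'
python3 -m crank '[[[0,0,0.02],[0,0,0],0.028],[[0,0,0],[0,0,0],0.028],[[0,0,0],[0,0,0],0.028]]'
python3 -c "
from h import *
go(.5647,.1331,.05,6.1)"
```

```text
t: 22.98
eef_pos: [0.565, 0.1354, 0.1197]
tool_rot: [-0.0, 0.666, 0.746, 0.001]
contact_force: [-0.1, 0.2, -0.9]
gripper_width: 0.389
t: 23.35
eef_pos: [0.5649, 0.1298, 0.0994]
tool_rot: [0.0, 0.669, 0.743, -0.0]
contact_force: [-0.4, -1.6, -0.9]
gripper_width: 0.39
t 23.35 pos [0.5649 0.1298 0.0994] jaw 5.9 tilt z [-0.    -0.001 -1.   ] F [-0.4 -1.6 -0.9] w 33.3
world d mm [ -0.2   3.3 -49.4]  shift first (cur frame) mm [ 3.3  0.1 49.4]  turn [-0.   0.  -0.2]  shift after turn mm [ 3.3  0.1 49.4] q [-0.89  0.57  0.76  1.93 -0.52  0.85  0.24]
```

```bash
python3 -m crank '[[[0.003,0,0.03],[0,0,0],0.028],[[0,0,0.025],[0,0,0],0.028],[[0,0,0],[0,0,0],0.028]]'
python3 - <<'E'
from h import *
go(.5647,.1331,.0095,6.1)
snap("scene",15,(300,110,110,100),7)
E
```

```text
t: 23.72
eef_pos: [0.5636, 0.1334, 0.0435]
tool_rot: [-0.001, 0.669, 0.743, -0.001]
contact_force: [-0.8, 0.4, -0.6]
gripper_width: 0.383
t 23.73 pos [0.5636 0.1334 0.0435] jaw 6.0 tilt z [-0.003 -0.001 -1.   ] F [-0.8  0.4 -0.6] w 32.7
world d mm [  1.1  -0.3 -34. ]  shift first (cur frame) mm [-0.4  1.1 34. ]  turn [-0.2  0.1 -0.1]  shift after turn mm [-0.4  1.  34. ] q [-0.84  0.65  0.68  1.95 -0.59  0.75  0.29]
```

View pics/scene15c.png

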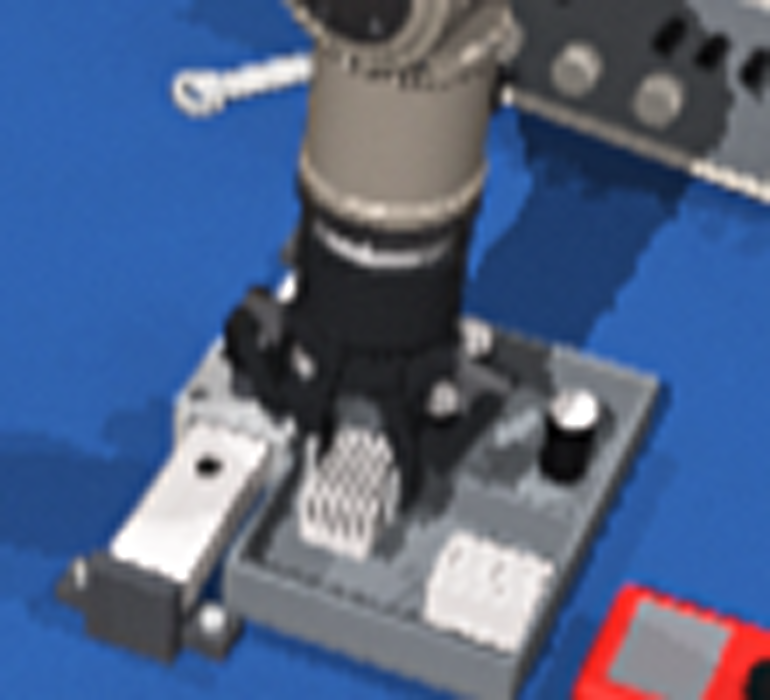

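```bash
python3 -m crank '[[[0,0.001,0.018],[0,0,0],0.028],[[0,0,0.01],[0,0,0],0.028],[[0,0,0.003],[0,0,0],0.028],[[0,0,0],[0,0,0],0.028]]'
python3 -c "
from h import *
go(.5647,.1331,.0095,6.1)"
```

```text
t: 24.28
eef_pos: [0.5656, 0.1348, 0.0133]
tool_rot: [-0.0, 0.669, 0.743, -0.0]
contact_force: [-0.2, -0.2, -0.2]
gripper_width: 0.389
t 24.27 pos [0.5656 0.1348 0.0133] jaw 6.1 tilt z [-0. -0. -1.] F [-0.2 -0.2 -0.2] w 33.2
world d mm [-0.9 -1.7 -3.8]  shift first (cur frame) mm [-1.6 -1.   3.8]  turn [-0.  0. -0.]  shift after turn mm [-1.6 -1.   3.8] q [-0.81  0.69  0.64  1.96 -0.63  0.7   0.33]
```

```bash
python3 -m crank '[[[0,0,0.003],[0,0,0],0.028],[[0,0,0],[0,0,0],0.028],[[0,0,0],[0,0,0],0.04],[[0,0,0],[0,0,0],0.046],[[0,0,0],[0,0,0],0.046],[[0,0,-0.02],[0,0,0],0.046],[[0,0,-0.05],[0,0,0],0.046],[[0,0,-0.05],[0,0,0],0.046],[[0,0,-0.02],[0,0,0],0.046],[[0,0,0],[0,0,0],0.046]]'
python3 - <<'E'
from h import *
go(.4816,.1775,.1,6.1)
snap("scene",16,(300,110,110,100),7)
E
```

```text
t: 25.52
eef_pos: [0.5665, 0.1352, 0.1522]
tool_rot: [0.0, 0.669, 0.744, 0.002]
contact_force: [-0.1, -0.2, -0.2]
gripper_width: 0.543
t 25.52 pos [0.5665 0.1352 0.1522] jaw 6.1 tilt z [ 0.003  0.002 -1.   ] F [-0.1 -0.2 -0.2] w 46.4
world d mm [-84.9  42.3 -52.2]  shift first (cur frame) mm [ 50.9 -80.1  52.1]  turn [ 0.2 -0.1 -0. ]  shift after turn mm [ 51.  -79.9  52.2] q [-0.95  0.51  0.82  1.89 -0.46  0.94  0.19]
```

View pics/scene16c.png

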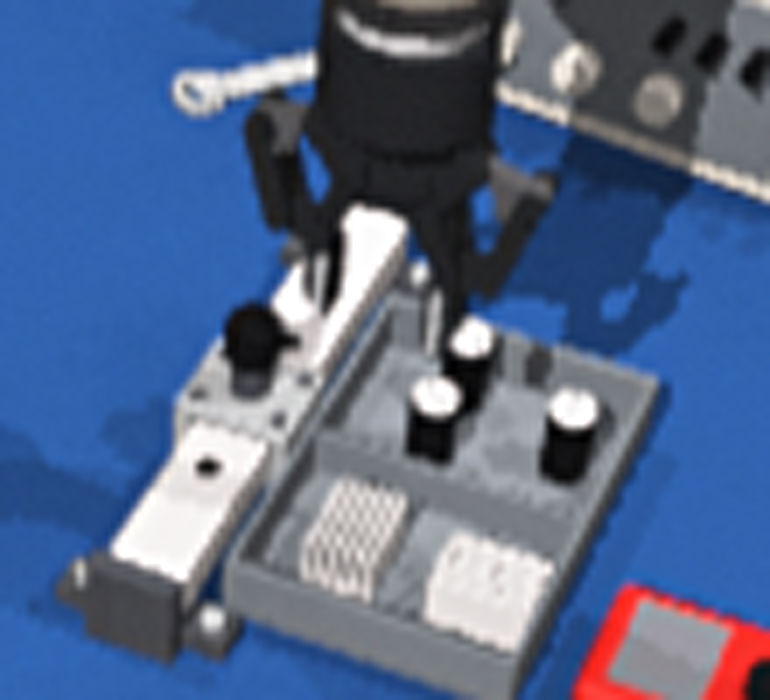

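All three parts are in their proper bins, standing or flat. Next is the knob.

```bash
python3 -m crank '[[[0.025,-0.035,0],[0,0,0],0.055],[[0.025,-0.045,0],[0,0,0],0.055],[[0,0,0.025],[0,0,0],0.055],[[0,0,0],[0,0,0],0.055],[[0,0,0],[0,0,0],0.055]]'
python3 - <<'E'
from h import *
go(.4816,.1775,.059,6.1)
snap("scene",17,(300,90,110,100),7)
E
```

```text
t: 26.2
eef_pos: [0.4812, 0.1753, 0.1253]
tool_rot: [0.0, 0.669, 0.743, -0.001]
contact_force: [0.8, 0.4, 0.4]
gripper_width: 0.642
t 26.2 pos [0.4812 0.1753 0.1253] jaw 6.0 tilt z [-0.    -0.001 -1.   ] F [0.8 0.4 0.4] w 54.8
world d mm [  0.4   2.2 -66.3]  shift first (cur frame) mm [ 2.2  0.7 66.3]  turn [-0.   0.1 -0.1]  shift after turn mm [ 2.1  0.6 66.3] q [-1.13  0.43  0.84  2.07 -0.44  0.82  0.07]
```

View pics/scene17c.png

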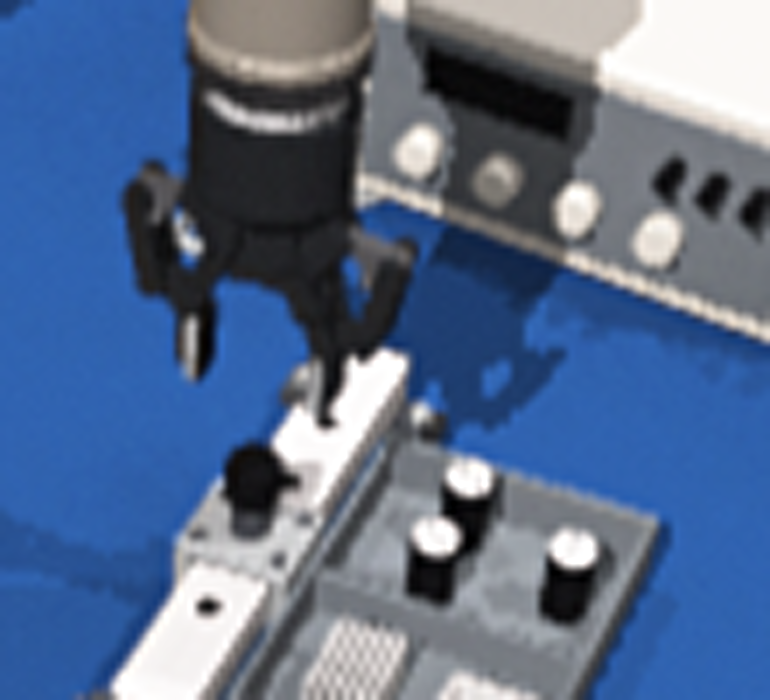

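```bash
python3 -m crank '[[[0.001,0,0.025],[0,0,0],0.05],[[0,0,0.02],[0,0,0],0.05],[[0,0,0],[0,0,0],0.05]]'
python3 - <<'E'
from h import *
go(.4816,.1775,.059,6.1)
E
```

```text
t: 26.62
eef_pos: [0.4806, 0.1762, 0.0799]
tool_rot: [-0.0, 0.669, 0.743, -0.001]
contact_force: [-0.4, 0.3, -0.3]
gripper_width: 0.587
t 26.62 pos [0.4806 0.1762 0.0799] jaw 6.0 tilt z [-0.001 -0.001 -1.   ] F [-0.4  0.3 -0.3] w 50.1
world d mm [  1.    1.3 -20.9]  shift first (cur frame) mm [ 1.2  1.2 20.9]  turn [-0.1  0.1 -0.1]  shift after turn mm [ 1.2  1.1 20.9] q [-1.07  0.5   0.76  2.1  -0.52  0.74  0.13]
```

```bash
python3 -m crank '[[[0.001,0.001,0.012],[0,0,0],0.05],[[0,0,0.009],[0,0,0],0.05],[[0,0,0],[0,0,0],0.05],[[0,0,0],[0,0,0],0.05]]'
python3 - <<'E'
from h import *
go(.4816,.1775,.059,6.1)
snap("scene",18,(310,115,60,60),10)
E
```

```text
t: 27.12
eef_pos: [0.4817, 0.1783, 0.0596]
tool_rot: [0.0, 0.669, 0.743, 0.0]
contact_force: [-0.4, -0.4, 0.4]
gripper_width: 0.585
t 27.12 pos [0.4817 0.1783 0.0596] jaw 6.1 tilt z [ 0.  0. -1.] F [-0.4 -0.4  0.4] w 50.0
world d mm [-0.1 -0.8 -0.6]  shift first (cur frame) mm [-0.7 -0.2  0.6]  turn [ 0. -0. -0.]  shift after turn mm [-0.7 -0.2  0.6] q [-1.04  0.54  0.73  2.1  -0.56  0.7   0.16]
```

View pics/scene18c.png

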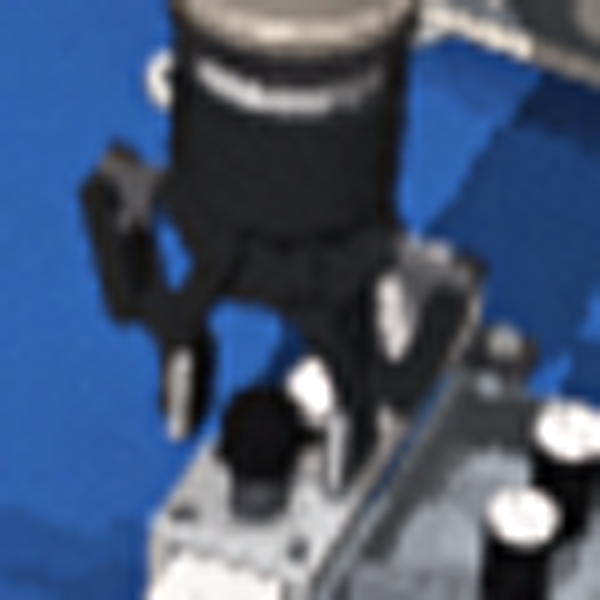

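```bash
python3 -m crank '[[[0,0,0],[0,0,0],0.035],[[0,0,0],[0,0,0],0.02],[[0,0,0],[0,0,0],0.02],[[0,0,0],[0,0,0],0.02],[[0,0,0],[0,0,0],0.02]]' 60
python3 - <<'E'
from h import *
go(.4816,.1775,.0596,6.1)
snap("scene",19,(310,115,60,60),10)
E
```

```text
t: 27.8
eef_pos: [0.4808, 0.1784, 0.0599]
tool_rot: [-0.001, 0.669, 0.744, -0.0]
contact_force: [-3.2, -0.8, 8.0]
gripper_width: 0.307
t 27.8 pos [0.4808 0.1784 0.0599] jaw 6.1 tilt z [-0.002  0.001 -1.   ] F [-3.2 -0.8  8. ] w 26.2
world d mm [ 0.8 -0.9 -0.3]  shift first (cur frame) mm [-0.9  0.8  0.3]  turn [-0.1 -0.1 -0. ]  shift after turn mm [-0.9  0.8  0.3] q [-1.04  0.54  0.73  2.1  -0.56  0.7   0.16]
```

View pics/scene19c.png

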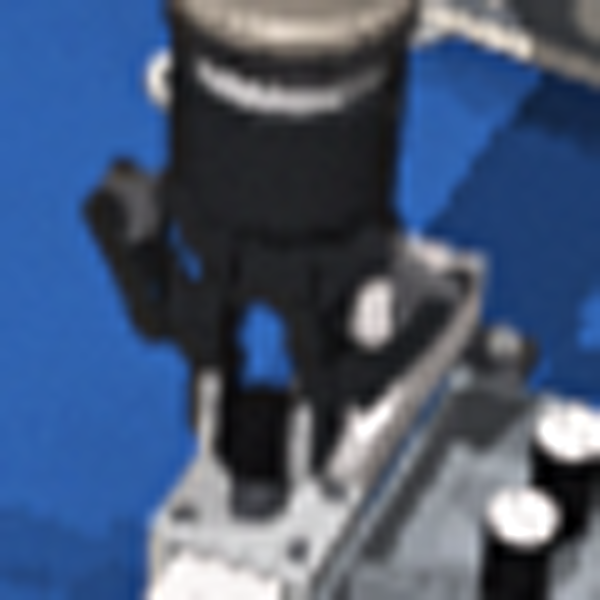

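The knob is gripped. Pulling it up about 16 mm.

```bash
python3 -m crank '[[[0,0,-0.004],[0,0,0],0.02],[[0,0,-0.004],[0,0,0],0.02],[[0,0,-0.004],[0,0,0],0.02],[[0,0,-0.004],[0,0,0],0.02],[[0,0,0],[0,0,0],0.02],[[0,0,0],[0,0,0],0.02]]'
python3 - <<'E'
from h import *
go(.4816,.1775,.0596,6.1)
snap("scene",20,(310,115,60,60),10)
E
```

```text
t: 28.6
eef_pos: [0.4808, 0.1783, 0.0751]
tool_rot: [-0.0, 0.669, 0.744, -0.001]
contact_force: [-4.2, 0.4, -6.4]
gripper_width: 0.305
t 28.6 pos [0.4808 0.1783 0.0751] jaw 6.1 tilt z [-0.001 -0.    -1.   ] F [-4.2  0.4 -6.4] w 26.1
world d mm [  0.8  -0.8 -15.5]  shift first (cur frame) mm [-0.9  0.8 15.5]  turn [-0.1  0.  -0. ]  shift after turn mm [-0.9  0.7 15.5] q [-1.06  0.51  0.75  2.1  -0.53  0.73  0.14]
```

View pics/scene20c.png

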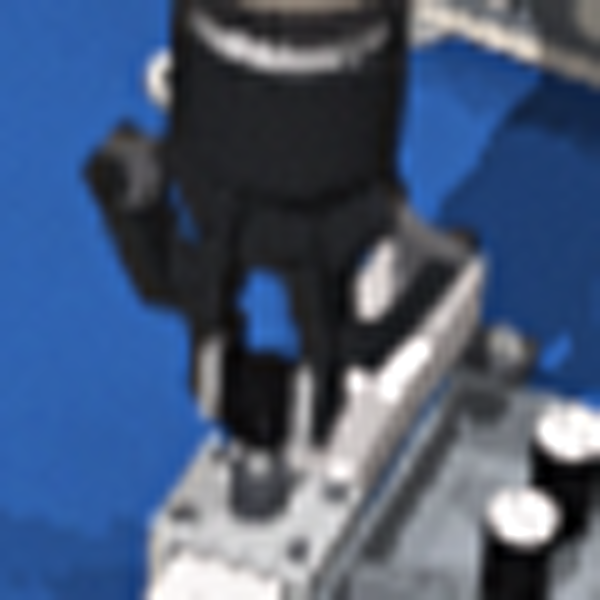

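```bash
python3 -m crank '[[[0.004,0,0],[0,0,0],0.02],[[0.008,0,0],[0,0,0],0.02],[[0.01,0,0],[0,0,0],0.02],[[0.01,0,0],[0,0,0],0.02],[[0.009,0,0],[0,0,0],0.02],[[0.006,0,0],[0,0,0],0.02],[[0.003,0,0],[0,0,0],0.02],[[0,0,0],[0,0,0],0.02],[[0,0,0],[0,0,0],0.02],[[0,0,0],[0,0,0],0.02]]'
python3 - <<'E'
from h import *
go(.4755,.2280,.0596,6.1)
snap("scene",21,(300,90,110,100),7)
snap("top",21,(195,155,120,100),6)
E
```

```text
t: 29.9
eef_pos: [0.4753, 0.2277, 0.0749]
tool_rot: [-0.0, 0.669, 0.744, -0.001]
contact_force: [-5.2, -1.6, -7.2]
gripper_width: 0.307
t 29.9 pos [0.4753 0.2277 0.0749] jaw 6.1 tilt z [-0.002 -0.001 -1.   ] F [-5.2 -1.6 -7.2] w 26.3
world d mm [  0.2   0.3 -15.3]  shift first (cur frame) mm [ 0.3  0.3 15.3]  turn [-0.1  0.  -0. ]  shift after turn mm [ 0.3  0.2 15.3] q [-1.14  0.54  0.75  2.06 -0.54  0.75  0.05]
```

View pics/scene21c.png

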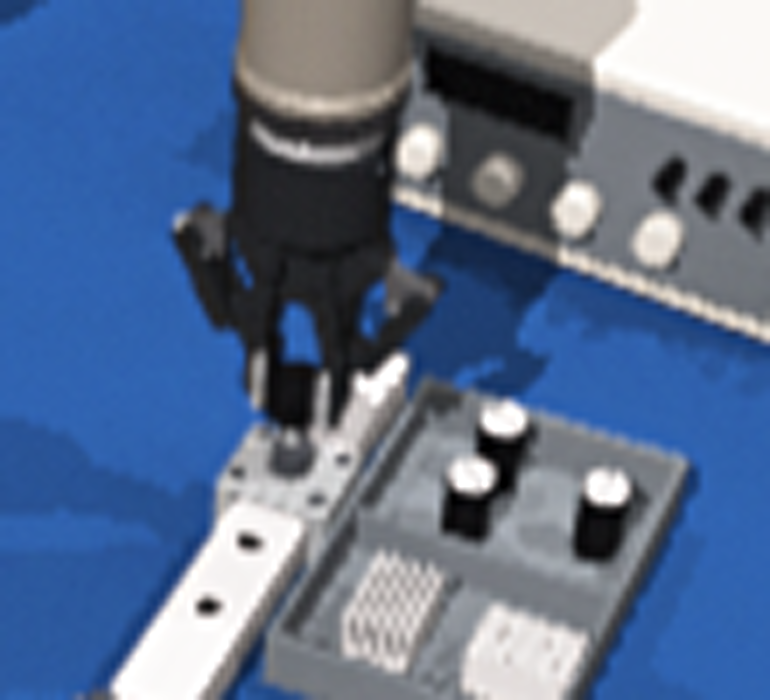

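View pics/top21c.png

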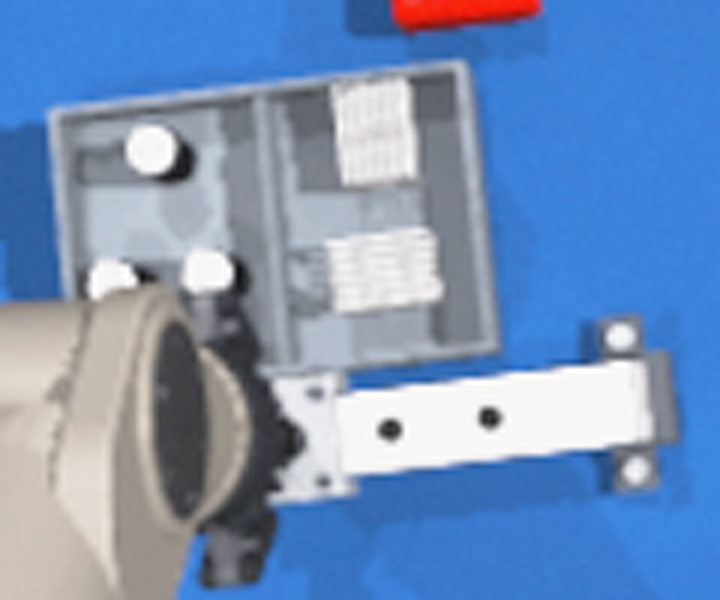

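```bash
python3 - <<'E'
from h import *
a,_=load("top",0);b,_=load("top",21)
def cap(im,box):
    x0,y0,x1,y1=box;m=(im[y0:y1,x0:x1].min(2)>185).astype(np.uint8);k,l,s,c=cv2.connectedComponentsWithStats(m);i=1+np.argmax(s[1:,4]);return s[i,4],ray("top",*(c[i]+[x0,y0]),.057)
n,A=cap(a,(228,168,246,188));m,B=cap(b,(210,168,232,190));d=(B-A)[:2];print(n,m,d.round(4),np.linalg.norm(d))
# phase/template on sink sample and bin rim corner
g=lambda i:cv2.cvtColor(i,cv2.COLOR_BGR2GRAY)
for (x,y,w,h,z) in [(262,162,34,28,.044),(280,160,16,52,.044)]:
    T=cv2.resize(g(a)[y:y+h,x:x+w],None,fx=8,fy=8,interpolation=cv2.INTER_CUBIC);S=cv2.resize(g(b)[y-6:y+h+8,x-25:x+w+2],None,fx=8,fy=8,interpolation=cv2.INTER_CUBIC)
    r=cv2.matchTemplate(S,T,cv2.TM_CCOEFF_NORMED);_,v,_,l=cv2.minMaxLoc(r);du,dv=l[0]/8-25,l[1]/8-6
    p=ray("top",x+w/2,y+h/2,z);q=ray("top",x+w/2+du,y+h/2+dv,z);print(v,du,dv,(q-p).round(4),np.linalg.norm(q-p))
E
```

```text
49 55 [-0.0052  0.05  ] 0.05030109636490112
0.9773522615432739 -16.125 1.875 [-0.0053  0.0489  0.    ] 0.04914574355345612
0.8532559275627136 -16.0 1.75 [-0.0049  0.0483  0.    ] 0.04859068956632521
```

Travel measures 49–50 mm. Letting the pin down.

```bash
python3 -m crank '[[[0,0,0.004],[0,0,0],0.02],[[0,0,0.004],[0,0,0],0.02],[[0,0,0.004],[0,0,0],0.02],[[0,0,0.004],[0,0,0],0.02],[[0,0,0],[0,0,0],0.02],[[0,0,0],[0,0,0],0.02]]'
python3 - <<'E'
from h import *
go(.4755,.2280,.0596,6.1)
snap("scene",22,(315,105,70,70),9)
E
```

```text
t: 30.75
eef_pos: [0.4753, 0.2278, 0.0599]
tool_rot: [-0.001, 0.669, 0.743, -0.001]
contact_force: [-9.4, -1.5, 6.2]
gripper_width: 0.307
t 30.75 pos [0.4753 0.2278 0.0599] jaw 6.1 tilt z [-0.002  0.    -1.   ] F [-9.4 -1.5  6.2] w 26.2
world d mm [ 0.2  0.2 -0.3]  shift first (cur frame) mm [0.2 0.2 0.3]  turn [-0.1 -0.  -0. ]  shift after turn mm [0.2 0.2 0.3] q [-1.12  0.56  0.73  2.07 -0.56  0.72  0.08]
```

View pics/scene22c.png

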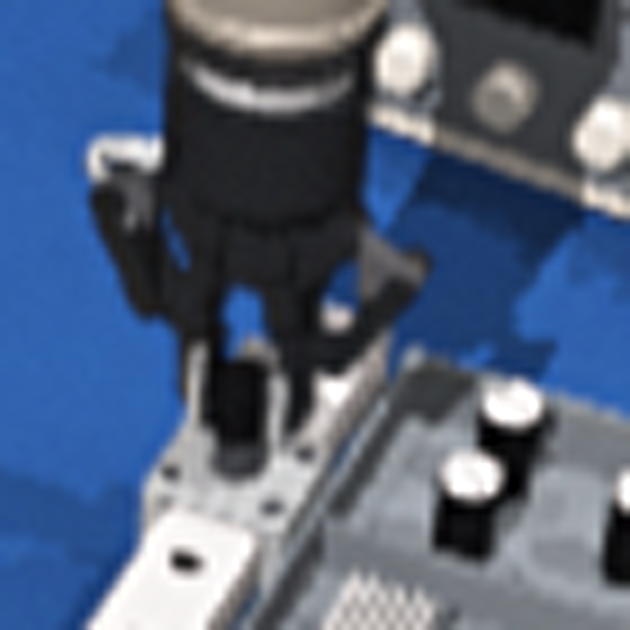

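```bash
python3 -m crank '[[[0,-0.0007,0],[0,0,0],0.02],[[0,0,0],[0,0,0],0.02],[[0,0,0],[0,0,0],0.02],[[0,0,0],[0,0,0],0.02]]'
python3 - <<'E'
from h import *
go(.4755,.2280,.0599,6.1)
a=cv2.imread("pics/scene19.png");b=cv2.imread("pics/scene22.png")
snap("scene",23);snap("top",23)
cv2.imwrite("pics/cmp.png",np.hstack([cv2.resize(x,None,fx=10,fy=10,interpolation=cv2.INTER_CUBIC) for x in (a[148:180,318:352],b[148-8:180-8,318+6:352+6])]))
E
```

```text
t: 31.3
eef_pos: [0.4753, 0.2278, 0.0599]
tool_rot: [-0.0, 0.669, 0.743, -0.0]
contact_force: [-7.9, -1.5, 3.2]
gripper_width: 0.305
t 31.3 pos [0.4753 0.2278 0.0599] jaw 6.0 tilt z [-0.001  0.    -1.   ] F [-7.9 -1.5  3.2] w 26.0
world d mm [ 0.2  0.2 -0. ]  shift first (cur frame) mm [0.2 0.2 0. ]  turn [-0.1 -0.  -0.1]  shift after turn mm [0.2 0.2 0. ] q [-1.12  0.56  0.73  2.07 -0.56  0.72  0.07]
```

View pics/cmp.png

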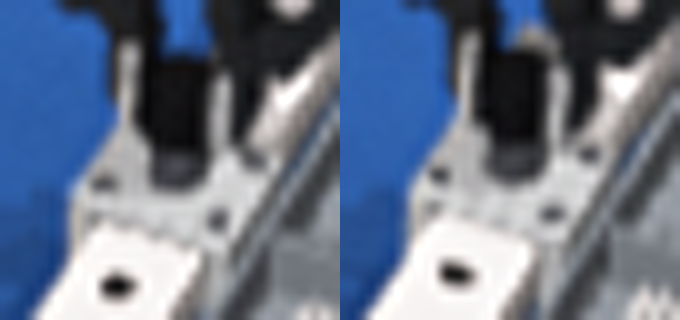

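View pics/top23.png

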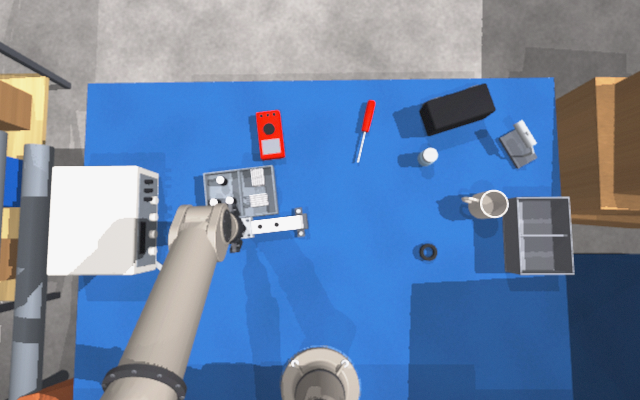

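View pics/scene23.png

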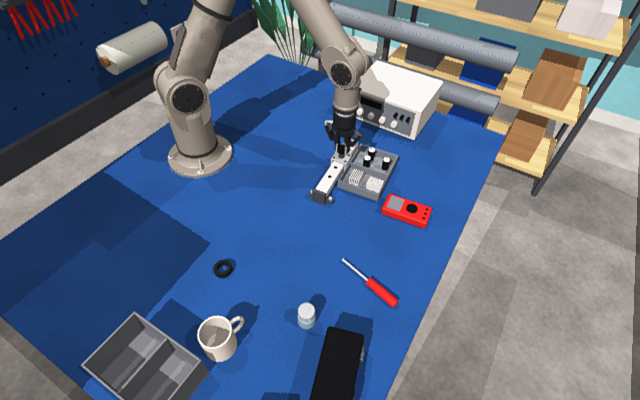

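```bash
python3 -c "
from station import bot
print(bot.hand_in())"
```

```text
the job is handed in; nothing more can be done
None
```

The job is done and handed in at about 31.4 s, with the gripper still holding the knob. Both loose capacitors stand in the left bin with their sample, and the heat sink lies in the right bin with its sample. I then pulled the knob up about 15.5 mm, slid the carriage one hole to the left and let the pin down.

**Last checks**
- **Travel:** the arm moved 49.7 mm. Three image measurements of the carriage's travel gave 50.3, 49.1 and 48.6 mm, against 50 mm wanted.
- **Pin home:** the tool height is back to 0.0599 m, the same as when I first gripped the knob. The gap between knob and housing looks the same as at the start. I did not test the lock by pulling on the carriage.
- **Final force:** the wrist read about 8 N sideways (−x) and 3 N upward. Trying to relieve the sideways force only brought it down from 9.4 N.
- **Other things on the bench:** the tape, jar, meter, screwdriver and mug look unmoved. The arm hid the spanner in the last pictures, so I did not recheck it.

**Disagreement found:** the pictures put the fingertips about 27 mm further back than the stated tool size and reported height. I set all grasp heights from the pictures instead.

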